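# Load the shear blades into the grinding vise and ratchet it tight

### The arm

A 6-joint arm with a two-finger parallel gripper is mounted at the origin on the work surface. World frame = base frame: x ahead of the robot, y to its left, z up, the work surface at z = 0. Lengths are in m, angles in rad, forces in N, time in s.
With the tool pointing down it reaches from about 0.425 to 0.95 m from the base axis. Payload 14.7 kg.
Tool frame: the origin (TCP) lies midway between the tips of the shut fingers; the grasp point (between the pads) lies env.pinch_z behind it (env.pinch_z is the distance from the TCP to the grasp point, in m); z points along the fingers, y is the direction in which the jaws open and shut (so a half turn about z gives the same grasp; the last joint's range is limited). The gripper opens to 85 mm and grips with 20 to 120 N. Pads are 22 mm wide; open, the fingers measure 114 mm over their backs; the gripper's body (76 mm by 85 mm) begins 54 mm behind the grasp point. The pads swing forward as they close: fully open they stand 13 mm farther back than shut.
Start: joints at [1.068, 0.48, 1.596, -0, 1.065, -0.047], TCP at [0.286, 0.584, 0.231] pointing down, gripper open.
Joint ranges: [-2.75, 2.75], [-0.82, 2.05], [0.23, 2.67], [-1.56, 4.7], [0.09, 2.69], [-2.92, 2.92]. Speed limits (rad/s): [1.89, 1.89, 2.39, 3.01, 3.01, 3.01].

### API

Orientations are given as a 3x3 rotation matrix whose columns are the frame's x, y, z axes.
In Python, from workcell import env, imaging, workorder, models gives the robot as it stands.
- The arm moves only by the tool move_arm, never from a script. Its argument "plan" is a list of rows, each a list of 7 numbers: the turn, a rotation vector about the tool's x, y, z in degrees, then the shift along the tool's x, y, z in m, then the closure, from -1 (fully open) to 1 (shut). In form: [[rx, ry, rz, x, y, z, claw], ...]. A call has 1 to 12 rows; each row is the pose to reach, as a shift and turn from the pose commanded when the call began, along the tool's axes at that moment; what a row does not reach only later rows make up. A row lasts 1/8 s, in which the tool goes at most 62.5 mm and 10.7 degrees, less where a joint would pass 70% of its speed; a pose out of reach is approached as far as the arm can. A call with a gripper value outside its range is refused whole. The fingers move at their own pace and stop on an object; "grip_force" is the grip in N (left out, the last holds). Time passes only in rows, so rows that repeat a pose let the fingers close. It gives the time, the measured TCP pose, the force and the opening at its end, in the units of the state.
- env.get_obs(): the state, without advancing time (a new reading comes with each control period).
- imaging.read_camera(name): name is "scene" or "top"; returns a dict with "img" (400x640x3 uint8, red, green, blue), "range_z" (400x640 float32, m along the optical axis (not along the pixel's ray), 0 where there is no reading), "fx", "fy", "cx", "cy" (pixels), "R" (3x3) and "t" (3): a world point X has camera coordinates R X + t. Camera axes: x right, y down, z forward; pixel columns grow to the right and rows downward; lengths in m; the calibration is good to about 2 mm. A picture is of the moment at which its call begins.
- workorder.hand_in(): hands the job in, once; it reports no verdict.
Trained networks look in a picture, given as the dict that the camera call returned (one of the last four; its "shot" number tells which), for a name from the list of things; names that differ only in an ending like _2 or _b are one class to them, and where a whole thing is asked for, a point or a joint stands for the part that bears it (a point fixed in the world has none). Each returns a list of dicts, best first, with "conf" (0 to 1); they miss things now and then, are a little off and sometimes report something else, mostly with a low value. They report only what shows in the picture. A call takes as long as a camera call. They do not tell look-alikes from the thing itself.
- models.find_in(picture, query): "bbox" ([left, top, right, bottom] in pixels, round what is visible of it).
- models.landmark_of(picture, query): "position" ([row, column] in pixels: a listed point, or the origin of a listed thing).
The state is a dict: "t": time; "joint_pos": joint angles; "joint_vel": joint speeds; "tau": joint torques, N m; "position": TCP position; "tool_rot": TCP orientation; "ft_force": force on the tool from outside, world axes, zero at the start; "moment": the same for the moment, N m; "grip_width": opening from 0.0 (shut) to 1.0 (fully open).
Only numpy, scipy, OpenCV 4.12 (cv2) and the standard library are available. Lean on these libraries where they do the work, as an engineer would, in place of code of your own. Each camera call takes 0.05 s, during which the arm holds its last target. There are 200 camera calls.

### The job

Get the grinding vise ready for the next batch: put the paste tin that is in the handle's way upright in the tray, and lift every blade hanging on the rack up and off its peg and stand it, slotted part upwards, on the floor of the vise's slot, side by side along the jaws. Only then swing the ratchet handle back and forth, clockwise to drive, until the jaws hold the blades upright and tight, and leave the handle swung fully back (anticlockwise) at its resting stop. Leave the white jar, the mug and the hammer alone.

Things in the scene. Friction and masses are not known exactly. Their poses are not given: they have to be found in the camera images.
- blade1: Flat steel shear blade 120 mm tall, 44 wide, 10 thick, 0.36 kg. Origin: centre of its lower end; z up, x through its thickness, y across its width. A slot 18 mm wide goes through it from 41 to 75 mm above the lower end; above that it is solid. It hangs by the slot on one of the rack's pegs, faces square to the peg. Two or three of the four blades are there; an absent one reads None.
- blade2: Like blade1. A hanging blade is 39 to 51 mm out from the middle of the rack's bar, its lower end 50 mm above the bench; raised by 14 to 23 mm its slot clears the peg's bent tip and it can be drawn off along the rack's -x.
- blade3: Like blade1.
- blade4: Like blade1.
- rack: Fixed dark steel rack, origin on the bench under its cross bar (bar along its y, 14 mm deep, top 131 mm above the bench). Four round pegs 8 mm thick point along its -x, at y = -105, -35, 35, 105 mm, axis 121 mm above the bench, straight to 72 mm out, tips then bent up to 137 mm above the bench at 84 mm out.
- vise: Fixed low green grinding vise, origin on the bench under the slot between its jaws. Base 20 mm high; two steel jaws 200 mm long (along its y), their tops 70 mm above the bench. The fixed jaw's face is at its x = +5 mm; the moving jaw is on the handle's side, its face at x = -13 mm plus the jaw joint's value.
- slot (a point): Point on the floor of the vise's slot, 20 mm above the bench, in the middle of its length; axes as the vise. The slot runs along y and is open at both ends.
- hub (a point): Point on the upright axis of the clamping nut and its handle, 85 mm on the vise's -x side of the slot's middle, 55 mm above the bench. A clockwise swing drives the nut (about 5 N at the grip) after at most 0.52 rad of free play, one ratchet tooth; swung back, the handle clicks over the teeth and the nut stays.
- knob (a point): Middle of the handle's upright round black grip: 22 mm across, from 60 to 105 mm above the bench, 100 mm from the nut's axis.
- handle (a joint): Level swing of the ratchet handle between two dead stops, rad: 0 = resting stop, where it points from the hub along the vise's -x turned 0.625 rad towards the vise's -y; grows clockwise seen from above (grip moving to the vise's +y) to 1.25. Starts at 0 to 0.3 and stays where left. It cannot go right round.
- nut (a joint): Turn of the clamping nut (hexagon seen in the handle's head), rad, grows clockwise from above; starts between 0 and 1.0, stops dead at 5.73 with the vise tight. Moves the jaw 1.43 mm per rad.
- jaw (a joint): Travel of the moving jaw towards the fixed one, m. The jaws stand 18 mm apart at 0; at 0.008 they grip the 10 mm blades; tight at 0.0082. The closing jaw pushes leaning blades upright against the fixed jaw.
- tin: Round metal tin of grinding paste with a dark lid rim, 56 mm across, 55 mm high, 0.25 kg, origin at the centre of its underside. Left standing on the bench in the path of the handle.
- tray: Fixed square open dark steel tray, 160 x 160 mm outside, 30 mm high, walls and floor 4 mm, origin at the centre of its underside.
- jar_small: White lidded jar, 70 mm across, 80 mm high, bystander. Origin: centre of its underside.
- mug: White mug, 80 mm across, 90 mm high, bystander. Origin: centre of its underside.
- hammer: Hammer lying on the bench, bystander. Origin under it.
Mind the look-alikes: they are no part of the job. There is more than one size of the tin; the one meant has the size given above. What is shaped like the blade3 but red is not meant.

How it is judged:
By the outcome, as a careful person would: the job done as asked, in the order asked, and still so for the second after the job is handed in, with the robot touching nothing.
Of blade1, blade2, blade3, blade4 only 2 to 3 are there at a start; the rules pass over those that are not, and their reading is None.
At some moment in a run one of tin may be knocked a few centimetres aside while the robot is not near it.
It also fails if it takes over 210 s, if anything falls off the work surface, if the arm or the gripper's body presses on something with over 40 N, if the wrist force passes 120 N, or if a joint passes its speed limit or range.

## Working session

There is one attempt and no reset: what is moved stays moved. The work goes in short steps, Python scripts to look and compute and a tool call to move; the robot and the scene stay as the last step left them, time stands still between calls to the robot, and variables do not carry over. Pictures are saved under pics/ and viewed, about 12 in all and at most 16, crops included, and the job is handed in when it is done.

Besides the shell and the picture viewer there is one more tool, called by a JSON object that holds its "name" and its "arguments". move_arm: Moves the arm, as the interface text tells. Its arguments: {"type":"object","properties":{"plan":{"type":"array","items":{"type":"array","items":{"type":"number"}}},"grip_force":{"type":"number"}},"required":["plan"]}

```bash
ls; mkdir -p pics
cat > h.py <<'E'
import numpy as np, cv2
from workcell import env, imaging, workorder, models
def shot(n): return imaging.read_camera(n)
def px2w(p,r,c,z=None):
    d=p["range_z"][int(r),int(c)] if z is None else None
    ray=np.array([(c-p["cx"])/p["fx"],(r-p["cy"])/p["fy"],1.])
    R=np.array(p["R"]);t=np.array(p["t"])
    if z is None: return R.T@(ray*d-t)
    o=-R.T@t; v=R.T@ray
    return o+v*(z-o[2])/v[2]
def w2px(p,X):
    c=np.array(p["R"])@np.array(X)+np.array(p["t"]); return np.array([p["fy"]*c[1]/c[2]+p["cy"],p["fx"]*c[0]/c[2]+p["cx"]])
def cloud(p):
    r,c=np.mgrid[0:400,0:640]; d=p["range_z"]
    P=np.stack([(c-p["cx"])/p["fx"]*d,(r-p["cy"])/p["fy"]*d,d],-1)
    W=(P-np.array(p["t"]))@np.array(p["R"]); W[d==0]=np.nan
    return W
def save(p,f,box=None,s=1):
    im=p["img"][:,:,::-1]
    if box: im=im[box[1]:box[3],box[0]:box[2]]
    cv2.imwrite("pics/"+f,cv2.resize(im,None,fx=s,fy=s,interpolation=cv2.INTER_CUBIC))
E
python3 - <<'E'
from h import *
np.set_printoptions(precision=3,suppress=True)
print(env.pinch_z, env.get_obs())
for n in("scene","top"):
    p=shot(n); save(p,n+"0.png",s=1.25); print(n,-np.array(p["R"]).T@p["t"],p["fx"])
    for q in("blade1","rack","vise","slot","hub","knob","tin","tray","jar_small","mug","hammer"):
        try:
            for b in models.landmark_of(p,q)[:5]:
                r,c=b["position"]; z={"slot":.02,"hub":.055,"knob":.0825}.get(q,0.05 if q=="blade1" else 0)
                print(q,round(b["conf"],2),np.round([r,c]),px2w(p,r,c,z))
        except Exception as e: print(q,e)
E
```

```text
pics
0.0187 {'t': 0.0, 'joint_pos': array([ 1.068,  0.481,  1.597, -0.   ,  1.065, -0.047]), 'joint_vel': array([-0.002,  0.001, -0.001,  0.   , -0.002, -0.001]), 'tau': array([  0.001, -95.065, -43.019,  -0.   ,   0.013,   0.   ]), 'position': array([0.286, 0.583, 0.231]), 'tool_rot': array([[-0.898,  0.44 , -0.001],
       [ 0.44 ,  0.898, -0.001],
       [ 0.   , -0.001, -1.   ]]), 'ft_force': array([-0.109,  0.64 , -0.401]), 'moment': array([-0.021,  0.032, -0.075]), 'grip_width': 1.0004657564553852}
scene [ 1.178 -0.268  1.049] 456.7486606388055
blade1 0.81 [164. 395.] [0.583 0.265 0.05 ]
blade1 0.75 [127. 394.] [0.465 0.337 0.05 ]
blade1 0.51 [148. 410.] [0.555 0.335 0.05 ]
rack 0.74 [178. 411.] [0.615 0.306 0.   ]
vise 0.76 [246. 300.] [ 0.666 -0.068  0.   ]
slot 0.66 [238. 300.] [ 0.658 -0.062  0.02 ]
slot 0.58 [285. 336.] [ 0.812 -0.039  0.02 ]
hub 0.58 [213. 287.] [ 0.592 -0.067  0.055]
knob 0.67 [317. 205.] [ 0.768 -0.34   0.083]
knob 0.63 [182. 255.] [ 0.487 -0.106  0.083]
tin 0.88 [159. 272.] [ 0.375 -0.017  0.   ]
tin 0.81 [154. 320.] [0.421 0.115 0.   ]
tin 0.71 [182. 
[... 386 characters left out ...]
ade1 0.75 [209. 224.] [0.576 0.27  0.05 ]
rack 0.75 [199. 208.] [0.606 0.328 0.   ]
vise 0.67 [179. 352.] [ 0.669 -0.068  0.   ]
vise 0.32 [156. 453.] [ 0.739 -0.343  0.   ]
slot 0.77 [177. 356.] [ 0.672 -0.075  0.02 ]
hub 0.94 [208. 352.] [ 0.585 -0.065  0.055]
hub 0.23 [210. 227.] [0.575 0.262 0.055]
knob 0.81 [242. 366.] [ 0.5   -0.098  0.083]
tin 0.67 [281. 331.] [ 0.392 -0.014  0.   ]
tin 0.62 [246. 324.] [0.486 0.007 0.   ]
tin 0.58 [267. 285.] [0.425 0.111 0.   ]
tin 0.4 [242. 365.] [ 0.498 -0.104  0.   ]
tray 0.61 [240. 448.] [ 0.506 -0.328  0.   ]
jar_small 0.86 [131. 347.] [ 0.803 -0.051  0.   ]
mug 0.82 [129. 280.] [0.804 0.135 0.   ]
hammer 0.67 [156. 452.] [ 0.737 -0.34   0.   ]
```

View pics/scene0.png

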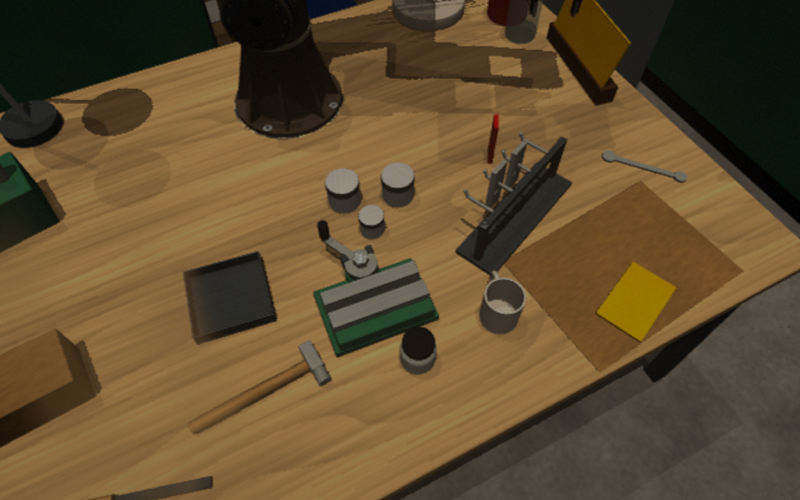

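View pics/top0.png

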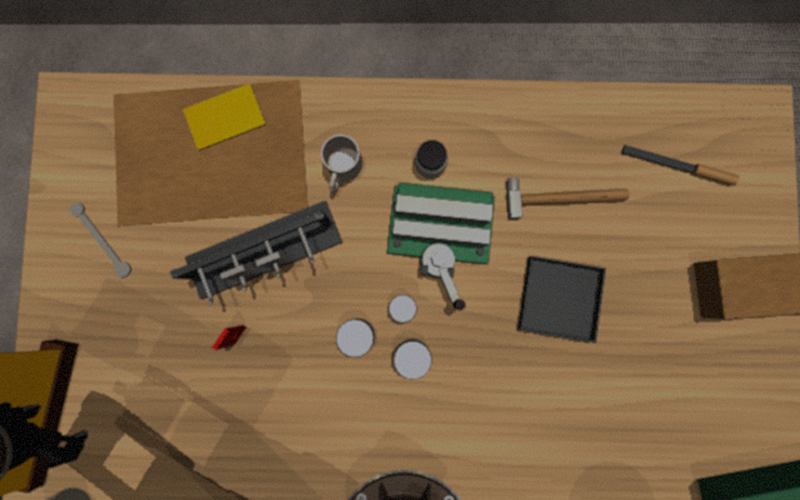

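The pictures show three tins: a small one at scene (371,220)/1.25 and two larger ones at (342,188) and (397,182). There are two steel blades on the middle pegs and a red look-alike standing at (493,138). Next I'll measure sizes and poses from depth.

Run:
```python
from h import *
np.set_printoptions(precision=4,suppress=True)
p=shot("top"); W=cloud(p); s=shot("scene"); V=cloud(s)
save(p,"rack_top.png",(130,150,290,260),5); save(s,"rack_sc.png",(340,80,480,230),4)
def rect(m,name,C=W):
    pts=C[m][:,:2].astype(np.float32); r=cv2.minAreaRect(pts); print(name,len(pts),"c",np.array(r[0]),"size",np.array(r[1]),"ang",r[2]); 
def reg(C,x0,x1,y0,y1,z0,z1): return (C[...,0]>x0)&(C[...,0]<x1)&(C[...,1]>y0)&(C[...,1]<y1)&(C[...,2]>z0)&(C[...,2]<z1)
for C,n in((W,"top"),(V,"sc")):
    print(n)
    rect(reg(C,.5,.75,.17,.52,.122,.145),"rackbar+",C)
    rect(reg(C,.55,.76,-.2,.06,.065,.075),"jaws",C)
    rect(reg(C,.55,.76,-.2,.06,.012,.04),"visebase",C)
    rect(reg(C,.40,.62,-.44,-.22,.022,.036),"tray rim",C)
    for cx,cy in((.392,-.014),(.486,.007),(.425,.111)):
        m=reg(C,cx-.05,cx+.05,cy-.05,cy+.05,.035,.12); q=C[m]; (c,r)=cv2.minEnclosingCircle(q[q[:,2]>np.percentile(q[:,2],70)-.006][:,:2].astype(np.float32)); print("tin",c,"d",2*r,"h",np.percentile(q[:,2],90))
    rect(reg(C,.44,.56,-.16,-.05,.08,.12),"knob",C)
    q=C[reg(C,.44,.53,-.15,-.06,.095,.115)]; print("knobtop",np.nanmean(q,0),len(q))
    q=C[reg(C,.35,.66,.2,.52,.145,.2)]; print(">.145",len(q))
    q=C[reg(C,.5,.66,.2,.46,.142,.19)]
    if len(q):
        _,l,_,ce=cv2.kmeans(q[:,:2].astype(np.float32),2,None,(3,50,1e-6),5,0)
        for k in(0,1): rect_pts=q[l[:,0]==k]; r=cv2.minAreaRect(rect_pts[:,:2].astype(np.float32)); print("blade",len(rect_pts),r,rect_pts.max(0)[2])
    q=W[reg(W,.35,.5,.3,.42,.03,.3)]; print("red",q.mean(0),q.max(0))
```

```text
top
rackbar+ 1221 c [0.5699 0.3027] size [0.0904 0.3168] ang 23.170949935913086
jaws 1949 c [ 0.6339 -0.0642] size [0.1999 0.156 ] ang 84.82585144042969
visebase 1561 c [ 0.6464 -0.0657] size [0.2199 0.1902] ang 84.99897003173828
tray rim 482 c [ 0.5103 -0.3261] size [0.161  0.1601] ang 81.44259643554688
tin (0.3819882273674011, -0.009631740860641003) d 0.07588870078325272 h 0.07641946745057004
tin (0.4843829870223999, 0.012524105608463287) d 0.05648089572787285 h 0.05857921507166982
tin (0.4234541058540344, 0.10839732736349106) d 0.07625650614500046 h 0.07691327095816494
knob 66 c [ 0.4954 -0.1004] size [0.0172 0.0207] ang 1.5531305074691772
knobtop [ 0.4953 -0.1004  0.1053] 62
>.145 247Traceback (most recent call last):
  File "<stdin>", line 21, in <module>
ValueError: not enough values to unpack (expected 4, got 3)
```

View pics/rack_top.png

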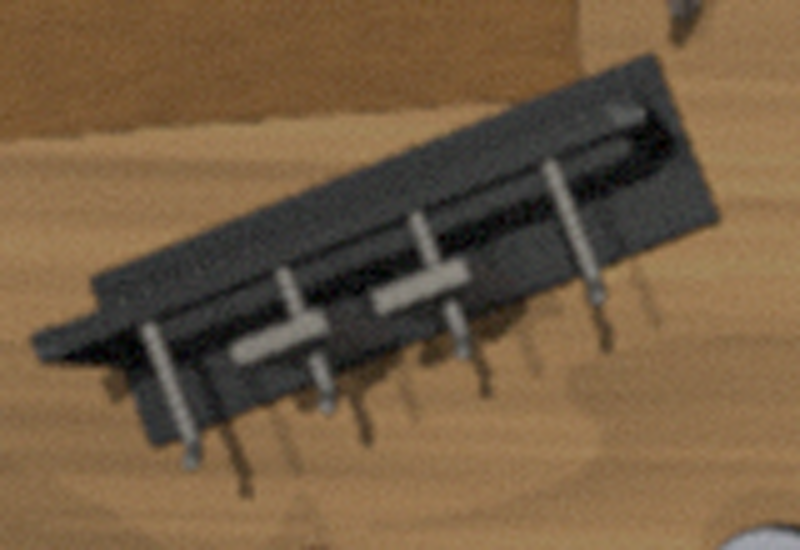

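View pics/rack_sc.png

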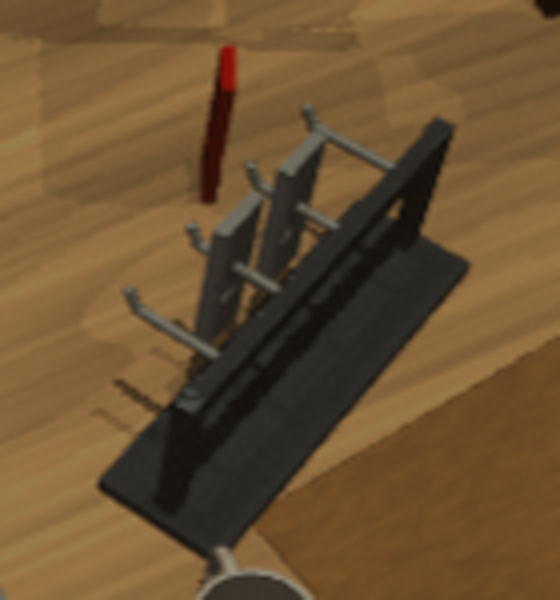

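```bash
cat >> h.py <<'E'
def reg(C,x0,x1,y0,y1,z0,z1): return (C[...,0]>x0)&(C[...,0]<x1)&(C[...,1]>y0)&(C[...,1]<y1)&(C[...,2]>z0)&(C[...,2]<z1)
def rect(q,name):
    r=cv2.minAreaRect(q[:,:2].astype(np.float32)); b=cv2.boxPoints(r); e=b[1]-b[0],b[2]-b[1]; i=int(np.linalg.norm(e[1])>np.linalg.norm(e[0])); L=e[i]; 
    if L[1]<0:L=-L
    print(name,len(q),"c",np.array(r[0]),"L,W",np.linalg.norm(e[i]),np.linalg.norm(e[1-i]),"yaw(y axis)",np.degrees(np.arctan2(-L[0],L[1])),"z",np.median(q[:,2]))
E
python3 - <<'E'
from h import *
np.set_printoptions(precision=4,suppress=True)
for n in("top","scene"):
    p=shot(n); W=cloud(p); print(n)
    m=reg(W,.58,.76,-.2,.06,.066,.075).astype(np.uint8)
    k,l,st,_=cv2.connectedComponentsWithStats(m)
    for i in range(1,k):
        if st[i,4]>150: rect(W[l==i],"jaw")
    m=reg(W,.5,.66,.2,.46,.155,.19).astype(np.uint8)
    k,l,st,_=cv2.connectedComponentsWithStats(m)
    for i in range(1,k):
        if st[i,4]>30: rect(W[l==i],"blade")
    q=W[reg(W,.5,.75,.17,.52,.127,.136)]; rect(q,"bar+pegs?")
    q=W[reg(W,.5,.75,.17,.52,.004,.03)]; rect(q,"rackbase")
    q=W[reg(W,.40,.62,-.44,-.22,.022,.036)]; rect(q,"tray")
    q=W[reg(W,.44,.53,-.04,.06,.045,.07)]; c,r=cv2.minEnclosingCircle(q[:,:2].astype(np.float32)); print("tin",c,2*r,np.percentile(q[:,2],[50,95]))
    q=W[reg(W,.44,.53,-.15,-.06,.095,.115)]; print("knobtop",np.nanmean(q,0),len(q), (q.min(0)+q.max(0))/2)
    b=models.find_in(p,"blade1"); print([(x["conf"],x["bbox"]) for x in b])
E
```

```text
top
jaw 1019 c [ 0.6934 -0.0699] L,W 0.19987027 0.03557887 yaw(y axis) -5.0557723 z 0.07061819157004842
jaw 876 c [ 0.6432 -0.0649] L,W 0.19942917 0.030415779 yaw(y axis) -4.9433203 z 0.07061599683095177
blade 105 c [0.5739 0.2653] L,W 0.044425517 0.010386676 yaw(y axis) 23.524961 z 0.16998244156209658
blade 111 c [0.5491 0.3308] L,W 0.045893814 0.011368164 yaw(y axis) 23.185457 z 0.1695985670591751
bar+pegs? 882 c [0.5702 0.3025] L,W 0.31652158 0.09013212 yaw(y axis) 23.297558 z 0.13160656518871397
rackbase 3530 c [0.6249 0.3449] L,W 0.34981534 0.249213 yaw(y axis) 0.018119317 z 0.011903551866556129
tray 486 c [ 0.5103 -0.3264] L,W 0.16233656 0.16021398 yaw(y axis) -8.6150055 z 0.029592579257983087
tin (0.4841175973415375, 0.012201723642647266) 0.057181455194950104 [0.0552 0.0591]
knobtop [ 0.4954 -0.1006  0.1054] 62 [ 0.4953 -0.1009  0.1034]
[(0.58, [169.8, 259.6, 201.1, 280.9]), (0.5, [175.4, 209.9, 208.2, 223.4]), (0.48, [206.6, 203.9, 232.6, 216.5])]
scene
jaw 836 c [ 0.6449 -0.0664] L,W 0.1991828 0.032737706 yaw(y axis) -5.0778127 z 0.06931588163845245
jaw 1033 c [ 0.6947 -0.0706] L,W 0.19945347 0.037075132 yaw(y axis) -5.017446 z 0.06921672574558202
blade 84 c [0.5504 0.3292] L,W 0.046856627 0.011824242 yaw(y axis) 20.533745 z 0.16792520935520933
blade 91 c [0.5748 0.2639] L,W 0.046685852 0.011728594 yaw(y axis) 22.255865 z 0.16753103579888343
bar+pegs? 605 c [0.5706 0.3006] L,W 0.31684244 0.090563305 yaw(y axis) 23.526943 z 0.13011884086625516
rackbase 2607 c [0.6249 0.3441] L,W 0.34806958 0.24853975 yaw(y axis) 0.039972167 z 0.010985036468439749
tray 547 c [ 0.512  -0.3279] L,W 0.16498515 0.16070789 yaw(y axis) 81.821846 z 0.027830211326611728
tin (0.48608899116516113, 0.010857107117772102) 0.060603342950344086 [0.0539 0.0573]
knobtop [ 0.4981 -0.103   0.1027] 61 [ 0.4975 -0.103   0.1015]
[(0.86, [404.5, 115.2, 421.3, 151.7]), (0.58, [389.6, 129.7, 405.2, 158.5]), (0.57, [391.7, 91.9, 400.4, 127.2])]
```

```bash
cat >> h.py <<'E'
def to(*tg):
    """targets (x,y,z,tool-y angle deg); prints rx ry rz x y z from present pose"""
    o=env.get_obs(); R=np.array(o["tool_rot"]); P=np.array(o["position"])
    a0=np.degrees(np.arctan2(R[1,1],R[0,1])); print("pos",P.round(4),"yang",a0.round(2),"F",np.round(o["ft_force"],1),"grip",round(o["grip_width"],3),"t",round(o["t"],2))
    for t in tg:
        s=R.T@(np.array(t[:3])-P); print([0,0,round(-(t[3]-a0),2)],s.round(4))
E
python3 - <<'E'
from h import *
to((.485,.0118,.2,64),(.485,.0118,.018,64))
E
```

```text
pos [0.2861 0.5837 0.2313] yang 63.89 F [ 0.6 -0.1 -0.7] grip 0.999 t 1.5
[0, 0, np.float64(-0.11)] [-0.4303 -0.4259  0.0313]
[0, 0, np.float64(-0.11)] [-0.4303 -0.4259  0.2133]
```

{"name": "move_arm", "arguments": {"plan": [[0,0,0,-0.43,-0.426,0.031,-1],[0,0,0,-0.43,-0.426,0.031,-1],[0,0,0,-0.43,-0.426,0.031,-1],[0,0,0,-0.43,-0.426,0.031,-1],[0,0,0,-0.43,-0.426,0.031,-1],[0,0,0,-0.43,-0.426,0.031,-1],[0,0,0,-0.43,-0.426,0.031,-1],[0,0,0,-0.43,-0.426,0.031,-1],[0,0,0,-0.43,-0.426,0.031,-1],[0,0,0,-0.43,-0.426,0.031,-1],[0,0,0,-0.43,-0.426,0.031,-1],[0,0,0,-0.43,-0.426,0.031,-1]], "grip_force": 40}}

```text
t: 3.0
position: [0.4844, 0.012, 0.2003]
tool_rot: [[-0.898, 0.441, -0.0], [0.441, 0.898, 0.0], [0.0, 0.0, -1.0]]
ft_force: [0.2, 0.0, 0.9]
grip_width: 0.998
```

Run:
```python
from h import *
to((.485,.0118,.2,64),(.485,.0118,.018,64))
s=shot("scene"); save(s,"tin1.png",(220,90,380,230),4)
W=cloud(s);q=W[reg(W,.42,.56,-.06,.08,.045,.058)]; print(np.median(q,0))
```

```text
pos [0.4844 0.012  0.2003] yang 63.84 F [0.2 0.  0.9] grip 0.998 t 3.0
[0, 0, np.float64(-0.16)] [-0.0006  0.      0.0003]
[0, 0, np.float64(-0.16)] [-0.0007  0.      0.1823]
[0.4868094  0.01060297 0.05382495]
```

View pics/tin1.png

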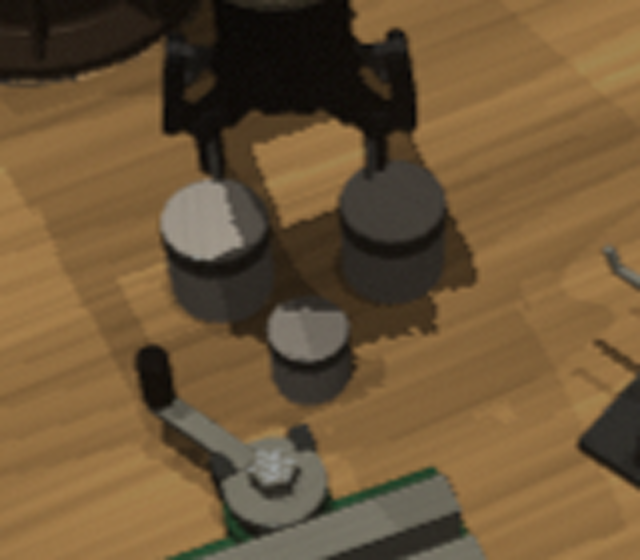

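The small tin at crop (308,345) stands unmoved between the two large ones (215,250 and 392,230). The gripper is above it, so I'll descend, grip and lift.

{"name": "move_arm", "arguments": {"plan": [[0,0,0,0,0,0.06,-1],[0,0,0,0,0,0.12,-1],[0,0,0,0,0,0.16,-1],[0,0,0,0,0,0.18,-1],[0,0,0,0,0,0.18,-1],[0,0,0,0,0,0.18,0.5],[0,0,0,0,0,0.18,0.5],[0,0,0,0,0,0.18,0.5],[0,0,0,0,0,0.18,0.5],[0,0,0,0,0,0.18,0.5],[0,0,0,0,0,0.13,0.5],[0,0,0,0,0,0.05,0.5]], "grip_force": 40}}

```text
t: 4.55
position: [0.4839, 0.0119, 0.1341]
tool_rot: [[-0.898, 0.44, -0.002], [0.44, 0.898, 0.0], [0.002, -0.001, -1.0]]
ft_force: [2.4, -0.6, -3.3]
grip_width: 0.639
```

Run:
```python
from h import *
to((.511,-.327,.15,64),(.511,-.327,.027,64))
s=shot("scene"); W=cloud(s);q=W[reg(W,.45,.52,-.03,.05,.01,.3)]
save(s,"tin2.png",(220,90,380,230),3)
```

```text
pos [0.4839 0.0119 0.1341] yang 63.88 F [ 2.4 -0.6 -3.3] grip 0.639 t 4.55
[0, 0, np.float64(-0.12)] [-0.1736 -0.2924 -0.016 ]
[0, 0, np.float64(-0.12)] [-0.1737 -0.2923  0.107 ]
```

{"name": "move_arm", "arguments": {"plan": [[0,0,0,0,0,-0.03,0.5],[0,0,0,-0.174,-0.292,-0.03,0.5],[0,0,0,-0.174,-0.292,-0.03,0.5],[0,0,0,-0.174,-0.292,-0.03,0.5],[0,0,0,-0.174,-0.292,-0.03,0.5],[0,0,0,-0.174,-0.292,-0.03,0.5],[0,0,0,-0.174,-0.292,-0.03,0.5],[0,0,0,-0.174,-0.292,-0.03,0.5],[0,0,0,-0.174,-0.292,0.03,0.5],[0,0,0,-0.174,-0.292,0.08,0.5],[0,0,0,-0.174,-0.292,0.102,0.5],[0,0,0,-0.174,-0.292,0.107,0.5]]}}

```text
t: 6.1
position: [0.5108, -0.3247, 0.0255]
tool_rot: [[-0.898, 0.44, -0.003], [0.44, 0.898, 0.003], [0.004, 0.001, -1.0]]
ft_force: [-19.4, 14.7, 54.7]
grip_width: 0.643
```

{"name": "move_arm", "arguments": {"plan": [[0,0,0,0,0,-0.002,0.5],[0,0,0,0,0,-0.002,-0.2],[0,0,0,0,0,-0.002,-1],[0,0,0,0,0,-0.002,-1],[0,0,0,0,0,-0.002,-1],[0,0,0,0,0,-0.04,-1],[0,0,0,0,0,-0.1,-1],[0,0,0,0,0,-0.16,-1]]}}

```text
t: 7.1
position: [0.512, -0.3267, 0.1873]
tool_rot: [[-0.898, 0.44, -0.001], [0.44, 0.898, 0.0], [0.001, 0.0, -1.0]]
ft_force: [0.6, -0.8, -0.2]
grip_width: 1.001
```

Run:
```python
from h import *
to((.55,.25,.26,23.3),)
p=shot("top"); save(p,"tray.png",(380,180,520,300),4)
W=cloud(p);q=W[reg(W,.42,.6,-.43,-.23,.045,.075)]; c,r=cv2.minEnclosingCircle(q[:,:2].astype(np.float32)); print("tin",c,2*r,np.percentile(q[:,2],[10,50,95]))
```

```text
pos [ 0.512  -0.3267  0.1873] yang 63.88 F [ 0.6 -0.8 -0.2] grip 1.001 t 7.1
[0, 0, np.float64(40.58)] [ 0.2199  0.5346 -0.0725]
tin (0.5112068057060242, -0.3260992169380188) 0.05702873691916466 [0.0555397  0.05912048 0.06316169]
```

View pics/tray.png

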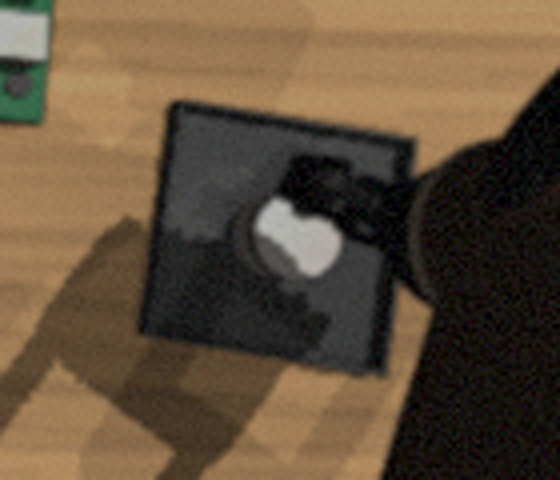

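{"name": "move_arm", "arguments": {"plan": [[0,0,0,0,0,-0.06,-1],[0,0,41,0.222,0.556,-0.063,0.2],[0,0,41,0.222,0.556,-0.063,0.2],[0,0,41,0.222,0.556,-0.063,0.2],[0,0,41,0.222,0.556,-0.063,0.2],[0,0,41,0.222,0.556,-0.063,0.2],[0,0,41,0.222,0.556,-0.063,0.2],[0,0,41,0.222,0.556,-0.063,0.2],[0,0,41,0.222,0.556,-0.063,0.2],[0,0,41,0.222,0.556,-0.063,0.2],[0,0,41,0.222,0.556,-0.063,0.2],[0,0,41,0.222,0.556,-0.063,0.2]]}}

```text
t: 8.65
position: [0.5575, 0.2739, 0.2484]
tool_rot: [[-0.392, 0.92, 0.0], [0.92, 0.392, 0.001], [0.001, 0.0, -1.0]]
ft_force: [0.6, -0.4, -0.8]
grip_width: 0.404
```

Run:
```python
from h import *
to((.5743,.2646,.25,23.3),(.5743,.2646,.142,23.3))
s=shot("scene"); save(s,"bl1.png",(330,50,470,180),4)
```

```text
pos [0.5575 0.2739 0.2484] yang 23.11 F [ 0.6 -0.4 -0.8] grip 0.404 t 8.65
[0, 0, np.float64(-0.19)] [-0.0151  0.0118 -0.0016]
[0, 0, np.float64(-0.19)] [-0.0152  0.0117  0.1064]
```

View pics/bl1.png

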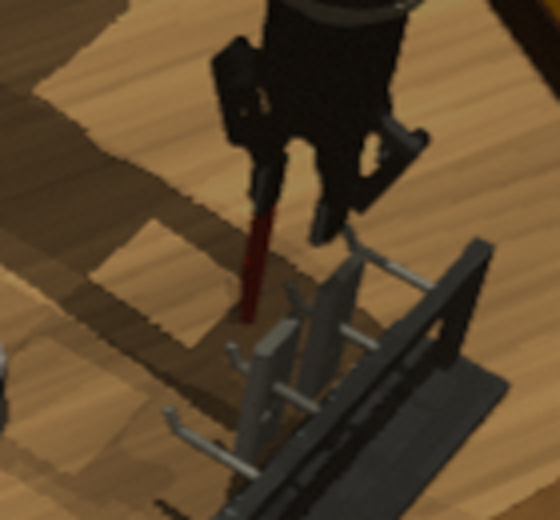

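Both blades hang as before, at crop (265,390) and (330,315), with the open fingers above them. Next: align, descend, grip, and lift blade A by 18 mm.

{"name": "move_arm", "arguments": {"plan": [[0,0,0,-0.015,0.0118,0,0.2],[0,0,0,-0.015,0.0118,0,0.2],[0,0,0,-0.015,0.0118,0.05,0.2],[0,0,0,-0.015,0.0118,0.09,0.2],[0,0,0,-0.015,0.0118,0.1045,0.2],[0,0,0,-0.015,0.0118,0.1045,0.2],[0,0,0,-0.015,0.0118,0.1045,1],[0,0,0,-0.015,0.0118,0.1045,1],[0,0,0,-0.015,0.0118,0.1045,1],[0,0,0,-0.015,0.0118,0.1045,1],[0,0,0,-0.015,0.0118,0.095,1],[0,0,0,-0.015,0.0118,0.086,1]], "grip_force": 60}}

```text
t: 10.2
position: [0.5744, 0.2608, 0.1636]
tool_rot: [[-0.389, 0.921, -0.0], [0.921, 0.389, -0.0], [0.0, -0.0, -1.0]]
ft_force: [-0.3, -0.8, -3.7]
grip_width: 0.101
```

Run:
```python
from h import *
to()
s=shot("scene"); save(s,"bl2.png",(330,50,470,180),4)
```

```text
pos [0.5744 0.2608 0.1636] yang 22.89 F [-0.3 -0.8 -3.7] grip 0.101 t 10.2
```

View pics/bl2.png

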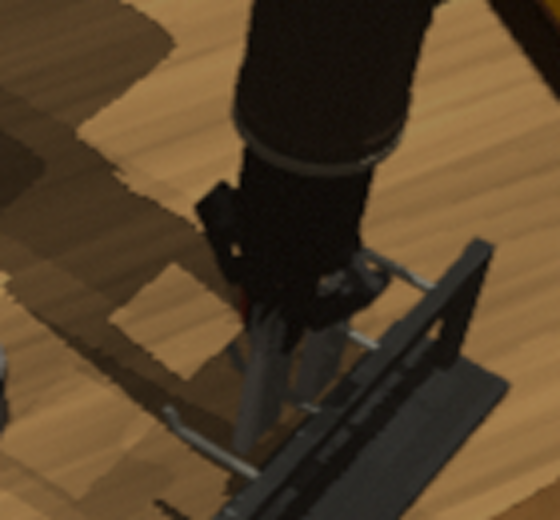

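The 3.7 N reading matches one blade's weight, so it's held. I'll draw it off along the rack's -x and then lift.

{"name": "move_arm", "arguments": {"plan": [[0,0,0,0,-0.015,0,1],[0,0,0,0,-0.035,0,1],[0,0,0,0,-0.055,0,1],[0,0,0,0,-0.075,0,1],[0,0,0,0,-0.075,-0.02,1],[0,0,0,0,-0.075,-0.08,1],[0,0,14,0,-0.075,-0.12,1],[0,0,28,0,-0.075,-0.12,1],[0,0,28,0,-0.075,-0.12,1]]}}

```text
t: 11.38
position: [0.5044, 0.2313, 0.2831]
tool_rot: [[0.094, 0.996, 0.0], [0.996, -0.094, 0.0], [0.0, 0.0, -1.0]]
ft_force: [-0.2, 0.3, -3.6]
grip_width: 0.104
```

Run:
```python
from h import *
to((.6699,-.0445,.26,-5),(.6699,-.0445,.18,-5))
s=shot("scene"); save(s,"bl3.png",(300,20,480,180),4)
```

```text
pos [0.5044 0.2313 0.2831] yang -5.4 F [-0.2  0.3 -3.6] grip 0.104 t 11.38
[0, 0, np.float64(-0.4)] [-0.259   0.1907  0.0231]
[0, 0, np.float64(-0.4)] [-0.259   0.1907  0.1031]
```

View pics/bl3.png

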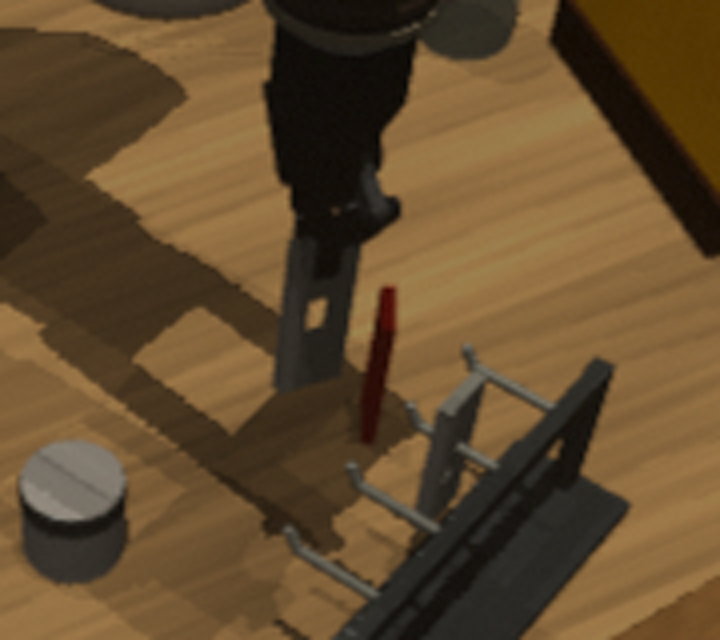

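Blade A is off the peg and held upright at crop (318,320), and the other blade and the red one are undisturbed. Now to the vise.

{"name": "move_arm", "arguments": {"plan": [[0,0,-0.4,-0.259,0.1907,0.023,1],[0,0,-0.4,-0.259,0.1907,0.023,1],[0,0,-0.4,-0.259,0.1907,0.023,1],[0,0,-0.4,-0.259,0.1907,0.023,1],[0,0,-0.4,-0.259,0.1907,0.023,1],[0,0,-0.4,-0.259,0.1907,0.023,1],[0,0,-0.4,-0.259,0.1907,0.06,1],[0,0,-0.4,-0.259,0.1907,0.1,1],[0,0,-0.4,-0.259,0.1907,0.103,1],[0,0,-0.4,-0.259,0.1907,0.103,1],[0,0,-0.4,-0.259,0.1907,0.103,1]]}}

```text
t: 12.8
position: [0.6732, -0.0432, 0.1817]
tool_rot: [[0.082, 0.997, 0.003], [0.997, -0.082, -0.0], [-0.0, 0.003, -1.0]]
ft_force: [-1.9, -0.8, -3.7]
grip_width: 0.099
```

```bash
cat >> h.py <<'E'
O=np.array([.6713,-.0682]); EX=np.array([.9962,-.0872]); EY=np.array([.0872,.9962])
def vise(W):
    d=W[...,:2]-O; return np.stack([d@EX,d@EY,W[...,2]],-1)
E
python3 - <<'E'
from h import *
np.set_printoptions(precision=4,suppress=True)
to((.6699,-.0445,.18,-5),(.6699,-.0445,.118,-5))
s=shot("scene"); save(s,"bl4.png",(250,130,400,280),4)
for n,p in(("s",s),("t",shot("top"))):
    V=vise(cloud(p)); 
    q=V[reg(V,-.03,.03,-.02,.08,.088,.13)]
    if len(q): print(n,"blade lowpart",len(q),np.percentile(q,[3,50,97],axis=0))
    for a,b in((-.05,-.005),(-.005,.05)):
        q=V[reg(V,a,b,-.09,-.02,.066,.074)]; print("jaw",len(q),np.percentile(q[:,0],[1,3,97,99]))
E
```

```text
pos [ 0.6732 -0.0432  0.1817] yang -4.68 F [-1.9 -0.8 -3.7] grip 0.099 t 12.8
[0, 0, np.float64(0.32)] [-0.0016 -0.0031  0.0017]
[0, 0, np.float64(0.32)] [-0.0016 -0.0033  0.0637]
s blade lowpart 189 [[-0.0038  0.0068  0.0893]
 [ 0.0051  0.0289  0.1125]
 [ 0.0069  0.0498  0.1282]]
jaw 304 [-0.0412 -0.0404 -0.0124 -0.0111]
jaw 382 [0.0059 0.0077 0.0406 0.0414]
t blade lowpart 15 [[-0.0055  0.0356  0.0898]
 [-0.0051  0.0459  0.1064]
 [-0.0007  0.0519  0.1222]]
jaw 308 [-0.0432 -0.0428 -0.0142 -0.0136]
jaw 199 [0.0043 0.0049 0.0312 0.0329]
```

View pics/bl4.png

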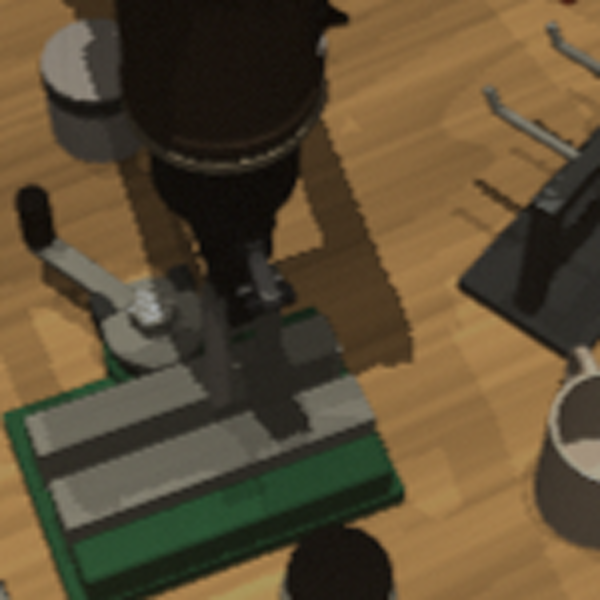

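{"name": "move_arm", "arguments": {"plan": [[0,0,0,-0.0015,-0.0035,0,1],[0,0,0,-0.0015,-0.0035,0,1],[0,0,0,-0.0015,-0.0035,0,1],[0,0,0,-0.0015,-0.0035,0.015,1],[0,0,0,-0.0015,-0.0035,0.03,1],[0,0,0,-0.0015,-0.0035,0.045,1],[0,0,0,-0.0015,-0.0035,0.055,1],[0,0,0,-0.0015,-0.0035,0.06,1],[0,0,0,-0.0015,-0.0035,0.062,1],[0,0,0,-0.0015,-0.0035,0.062,1]]}}

```text
t: 14.15
position: [0.6688, -0.0446, 0.118]
tool_rot: [[0.082, 0.997, 0.0], [0.997, -0.082, -0.0], [-0.0, 0.0, -1.0]]
ft_force: [0.1, -0.7, -3.6]
grip_width: 0.101
```

Run:
```python
from h import *
np.set_printoptions(precision=4,suppress=True)
to((.6699,-.0445,.114,-5))
V=vise(cloud(shot("scene"))); q=V[reg(V,-.03,.03,-.02,.08,.078,.11)]; print(np.percentile(q,[3,50,97],axis=0))
```

```text
pos [ 0.6688 -0.0446  0.118 ] yang -4.71 F [ 0.1 -0.7 -3.6] grip 0.101 t 14.15
[0, 0, np.float64(0.29)] [0.0002 0.0011 0.004 ]
[[-0.0068  0.005   0.0788]
 [ 0.0008  0.0175  0.0929]
 [ 0.0028  0.0487  0.1075]]
```

{"name": "move_arm", "arguments": {"plan": [[0,0,0,0,0,0.002,1],[0,0,0,0,0,0.003,1],[0,0,0,0,0,0.003,1]]}}

```text
t: 14.58
position: [0.6695, -0.0448, 0.1164]
tool_rot: [[0.082, 0.997, 0.002], [0.997, -0.082, -0.0], [-0.0, 0.002, -1.0]]
ft_force: [-2.4, 0.1, 12.3]
grip_width: 0.103
```

Floor contact (12 N). Release and rise.

{"name": "move_arm", "arguments": {"plan": [[0,0,0,0,0,-0.001,0.6],[0,0,0,0,0,-0.001,0.2],[0,0,0,0,0,-0.001,0.2],[0,0,0,0,0,-0.001,0.2],[0,0,0,0,0,-0.03,0.2],[0,0,0,0,0,-0.08,0.2],[0,0,0,0,0,-0.14,0.2],[0,0,0,0,0,-0.14,0.2]]}}

```text
t: 15.58
position: [0.6712, -0.0448, 0.2601]
tool_rot: [[0.082, 0.997, 0.008], [0.997, -0.082, -0.001], [-0.0, 0.008, -1.0]]
ft_force: [-0.3, -0.2, -0.4]
grip_width: 0.4
```

Run:
```python
from h import *
np.set_printoptions(precision=4,suppress=True)
to((.5498,.3300,.25,23.3),(.5498,.3300,.143,23.3))
for n in("scene","top"):
    p=shot(n); V=vise(cloud(p)); q=V[reg(V,-.04,.04,-.04,.1,.08,.16)]; print(n,len(q),np.percentile(q,[3,50,97],axis=0)if len(q) else "")
    W=cloud(p); q=W[reg(W,.42,.6,-.43,-.23,.045,.075)]; print("tin",np.median(q,0))
```

```text
pos [ 0.6712 -0.0448  0.2601] yang -4.71 F [-0.3 -0.2 -0.4] grip 0.4 t 15.57
[0, 0, np.float64(-28.01)] [ 0.3635 -0.1518  0.0088]
[0, 0, np.float64(-28.01)] [ 0.3635 -0.1527  0.1158]
scene 284 [[-0.0071  0.0051  0.0836]
 [ 0.0018  0.0256  0.1221]
 [ 0.0041  0.0484  0.1422]]
tin [ 0.5177 -0.328   0.058 ]
top 65 [[-0.0082  0.0252  0.0833]
 [-0.0073  0.0401  0.1374]
 [ 0.0009  0.05    0.1441]]
tin [ 0.5108 -0.3244  0.0595]
```

Blade A stands in the slot. Now to blade B.

{"name": "move_arm", "arguments": {"plan": [[0,0,-28,0.3635,-0.152,0.009,0.2],[0,0,-28,0.3635,-0.152,0.009,0.2],[0,0,-28,0.3635,-0.152,0.009,0.2],[0,0,-28,0.3635,-0.152,0.009,0.2],[0,0,-28,0.3635,-0.152,0.009,0.2],[0,0,-28,0.3635,-0.152,0.009,0.2],[0,0,-28,0.3635,-0.152,0.009,0.2],[0,0,-28,0.3635,-0.152,0.009,0.2],[0,0,-28,0.3635,-0.152,0.009,0.2],[0,0,-28,0.3635,-0.152,0.009,0.2]]}}

```text
t: 16.92
position: [0.5476, 0.3288, 0.2456]
tool_rot: [[-0.394, 0.919, -0.0], [0.919, 0.394, -0.0], [-0.0, -0.0, -1.0]]
ft_force: [0.4, -0.1, 0.6]
grip_width: 0.401
```

Run:
```python
from h import *
to((.5498,.3300,.25,23.3),(.5498,.3300,.143,23.3))
```

```text
pos [0.5476 0.3288 0.2456] yang 23.19 F [ 0.4 -0.1  0.6] grip 0.401 t 16.93
[0, 0, np.float64(-0.11)] [ 0.0002  0.0025 -0.0044]
[0, 0, np.float64(-0.11)] [0.0002 0.0026 0.1026]
```

{"name": "move_arm", "arguments": {"plan": [[0,0,0,0,0.0025,0,0.2],[0,0,0,0,0.0025,0,0.2],[0,0,0,0,0.0025,0.05,0.2],[0,0,0,0,0.0025,0.085,0.2],[0,0,0,0,0.0025,0.1,0.2],[0,0,0,0,0.0025,0.1,0.2],[0,0,0,0,0.0025,0.1,1],[0,0,0,0,0.0025,0.1,1],[0,0,0,0,0.0025,0.1,1],[0,0,0,0,0.0025,0.1,1]], "grip_force": 60}}

```text
t: 18.18
position: [0.5503, 0.3317, 0.1473]
tool_rot: [[-0.395, 0.919, 0.002], [0.919, 0.395, 0.001], [0.0, 0.003, -1.0]]
ft_force: [-0.5, 0.7, 7.9]
grip_width: 0.109
```

Run:
```python
from h import *
to()
```

```text
pos [0.5503 0.3317 0.1473] yang 23.29 F [-0.5  0.7  7.9] grip 0.109 t 18.18
```

{"name": "move_arm", "arguments": {"plan": [[0,0,0,0,0,-0.01,1],[0,0,0,0,0,-0.0185,1],[0,0,0,0,0,-0.0185,1],[0,0,0,0,-0.015,-0.0185,1],[0,0,0,0,-0.035,-0.0185,1],[0,0,0,0,-0.055,-0.0185,1],[0,0,0,0,-0.07,-0.0185,1],[0,0,0,0,-0.075,-0.0185,1],[0,0,0,0,-0.075,-0.06,1],[0,0,0,0,-0.075,-0.12,1],[0,0,14,0,-0.075,-0.13,1],[0,0,28,0,-0.075,-0.13,1]]}}

```text
t: 19.68
position: [0.4813, 0.302, 0.2774]
tool_rot: [[-0.025, 1.0, 0.003], [1.0, 0.025, 0.001], [0.001, 0.003, -1.0]]
ft_force: [-0.4, 0.2, -3.6]
grip_width: 0.101
```

Run:
```python
from h import *
T=O-.0035*EX-.027*EY+.0014*EY; print(T)
to((*T,.26,-5),(*T,.18,-5))
s=shot("scene"); W=cloud(s)
print([ (n,sum(reg(W,*b).ravel())) for n,b in dict(red=(.35,.47,.28,.42,.03,.15)).items()])
```

```text
[ 0.66558098 -0.09339752]
pos [0.4813 0.302  0.2774] yang 1.45 F [-0.4  0.2 -3.6] grip 0.101 t 19.68
[0, 0, np.float64(6.45)] [-0.4     0.1741  0.0173]
[0, 0, np.float64(6.45)] [-0.4001  0.1739  0.0973]
[('red', np.int64(108))]
```

{"name": "move_arm", "arguments": {"plan": [[0,0,6.5,-0.4,0.174,0,1],[0,0,6.5,-0.4,0.174,0,1],[0,0,6.5,-0.4,0.174,0,1],[0,0,6.5,-0.4,0.174,0,1],[0,0,6.5,-0.4,0.174,0,1],[0,0,6.5,-0.4,0.174,0,1],[0,0,6.5,-0.4,0.174,0,1],[0,0,6.5,-0.4,0.174,0.01,1],[0,0,6.5,-0.4,0.174,0.06,1],[0,0,6.5,-0.4,0.174,0.095,1],[0,0,6.5,-0.4,0.174,0.097,1],[0,0,6.5,-0.4,0.174,0.097,1]]}}

```text
t: 21.22
position: [0.6675, -0.0926, 0.1798]
tool_rot: [[0.08, 0.997, 0.001], [0.997, -0.08, -0.0], [-0.0, 0.001, -1.0]]
ft_force: [0.4, 0.0, -3.3]
grip_width: 0.103
```

Run:
```python
from h import *
np.set_printoptions(precision=4,suppress=True)
T=O-.0035*EX-.027*EY+.0014*EY
to((*T,.18,-5),(*T,.118,-5))
for n in("scene","top"):
    V=vise(cloud(shot(n))); 
    q=V[reg(V,-.04,.04,-.08,.0,.09,.13)]; print("B",len(q),np.percentile(q,[3,50,97],axis=0) if len(q) else "")
    q=V[reg(V,-.04,.04,.003,.08,.09,.143)]; print("A",len(q),np.percentile(q,[3,50,97],axis=0) if len(q) else "")
```

```text
pos [ 0.6675 -0.0926  0.1798] yang -4.62 F [ 0.4  0.  -3.3] grip 0.103 t 21.23
[0, 0, np.float64(0.38)] [-0.001  -0.0019 -0.0002]
[0, 0, np.float64(0.38)] [-0.001  -0.0019  0.0618]
B 178 [[-0.0048 -0.0482  0.0917]
 [ 0.0037 -0.0269  0.1128]
 [ 0.0055 -0.0062  0.128 ]]
A 261 [[-0.0066  0.0051  0.0933]
 [ 0.0017  0.0258  0.1242]
 [ 0.0037  0.0486  0.1414]]
B 27 [[-0.0067 -0.0232  0.0929]
 [-0.0062 -0.0126  0.1148]
 [-0.0017 -0.0031  0.1295]]
A 15 [[-0.0085  0.0453  0.0979]
 [-0.0042  0.0478  0.1384]
 [ 0.0007  0.0501  0.1419]]
```

{"name": "move_arm", "arguments": {"plan": [[0,0,0.3,-0.001,-0.002,0,1],[0,0,0.3,-0.001,-0.002,0,1],[0,0,0.3,-0.001,-0.002,0.015,1],[0,0,0.3,-0.001,-0.002,0.03,1],[0,0,0.3,-0.001,-0.002,0.045,1],[0,0,0.3,-0.001,-0.002,0.056,1],[0,0,0.3,-0.001,-0.002,0.06,1],[0,0,0.3,-0.001,-0.002,0.062,1],[0,0,0.3,-0.001,-0.002,0.063,1],[0,0,0.3,-0.001,-0.002,0.063,1]]}}

```text
t: 22.58
position: [0.6655, -0.0939, 0.1177]
tool_rot: [[0.087, 0.996, 0.002], [0.996, -0.087, -0.001], [-0.0, 0.002, -1.0]]
ft_force: [-6.2, -1.0, 18.6]
grip_width: 0.102
```

Floor contact (18.6 N, z 0.1177 as predicted). Release and rise.

{"name": "move_arm", "arguments": {"plan": [[0,0,0,0,0,-0.001,0.6],[0,0,0,0,0,-0.001,0.2],[0,0,0,0,0,-0.001,0.2],[0,0,0,0,0,-0.001,0.2],[0,0,0,0,0,-0.03,0.2],[0,0,0,0,0,-0.08,0.2],[0,0,0,0,0,-0.14,0.2],[0,0,0,0,-0.06,-0.14,0.2],[0,0,0,0,-0.12,-0.14,0.2],[0,0,0,0,-0.17,-0.14,0.2],[0,0,0,0,-0.17,-0.14,0.2],[0,0,0,0,-0.17,-0.14,0.2]]}}

```text
t: 24.08
position: [0.4962, -0.079, 0.2563]
tool_rot: [[0.087, 0.996, 0.001], [0.996, -0.087, -0.0], [-0.0, 0.001, -1.0]]
ft_force: [0.3, 0.1, -0.1]
grip_width: 0.399
```

Run:
```python
from h import *
np.set_printoptions(precision=4,suppress=True)
to()
for n in("scene","top"):
    p=shot(n); W=cloud(p); V=vise(W)
    for nm,b in (("B",(-.08,-.001)),("A",(.003,.08))):
        q=V[reg(V,-.04,.04,*b,.09,.143)]; print(nm,len(q),np.percentile(q,[3,50,97],axis=0) if len(q) else "")
    q=W[reg(W,.44,.6,-.16,-.04,.097,.115)]; print("knobtop",np.nanmedian(q,0),len(q), vise(np.nanmedian(q,0)))
    for k in models.landmark_of(p,"knob")[:2]+models.landmark_of(p,"hub")[:1]: print(k["conf"],k["position"])
    q=W[reg(W,.42,.6,-.43,-.23,.045,.075)]; print("tin",np.median(q,0),len(q))
    if n=="scene": save(p,"v1.png",(230,120,390,270),4)
```

```text
pos [ 0.4962 -0.079   0.2563] yang -5.01 F [ 0.3  0.1 -0.1] grip 0.399 t 24.07
B 267 [[-0.0057 -0.0494  0.0926]
 [ 0.0026 -0.0286  0.1239]
 [ 0.0047 -0.0064  0.1413]]
A 264 [[-0.0063  0.0051  0.0928]
 [ 0.0018  0.0259  0.1236]
 [ 0.0038  0.0484  0.1412]]
knobtop [ 0.498  -0.1031  0.1031] 57 [-0.1696 -0.0499  0.1031]
0.9 [186.0, 254.9]
0.89 [210.7, 285.2]
tin [ 0.483  -0.2922  0.0579] 384
B 131 [[-0.0079 -0.0471  0.0965]
 [-0.0058 -0.0258  0.1384]
 [ 0.0024 -0.0044  0.1427]]
A 116 [[-0.0086  0.007   0.0969]
 [-0.0069  0.0277  0.139 ]
 [ 0.0014  0.0493  0.1424]]
knobtop [nan nan nan] 0 [nan nan nan]
0.81 [208.3, 350.9]
tin [nan nan nan] 0
  return np.nanmean(a, axis, out=out, keepdims=keepdims)
  return _methods._mean(a, axis=axis, dtype=dtype,
  ret = um.true_divide(
```

View pics/v1.png

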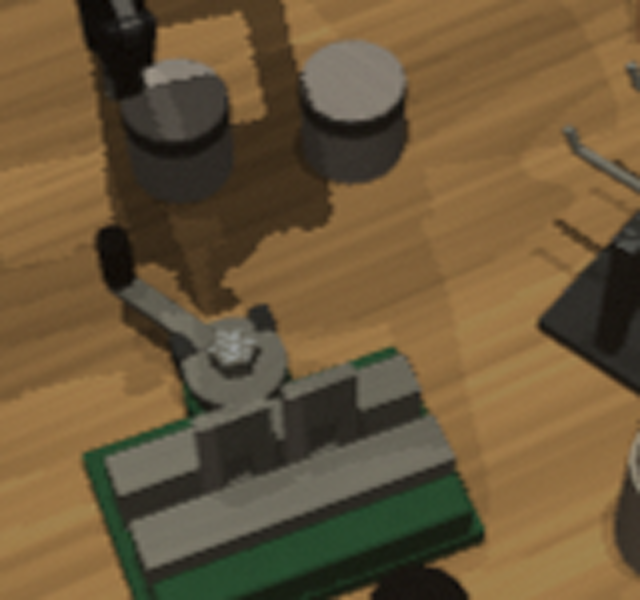

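The picture shows both blades standing side by side in the slot at (235,445) and (320,410), with the handle's way clear. Next I place the cage over the knob. First a quick check of the tin, whose position read differently.

```bash
cat >> h.py <<'E'
def knob(h,z=.075,r=.1):
    d=np.array([-.085-r*np.cos(.625-h),-r*np.sin(.625-h)]); return (*(O+d[0]*EX+d[1]*EY),z)
E
python3 - <<'E'
from h import *
np.set_printoptions(precision=4,suppress=True)
print(knob(.11)); to((*knob(.11,.2),-95),(*knob(.11),-95))
s=shot("scene"); W=cloud(s); m=reg(W,.40,.62,-.44,-.2,.046,.075).astype(np.uint8); k,l,st,_=cv2.connectedComponentsWithStats(m)
for i in range(1,k):
    if st[i,4]>15: print(st[i],np.median(W[l==i],0))
print(models.landmark_of(s,"tin")); save(s,"tray2.png",(130,150,300,300),3)
E
```

```text
(np.float64(0.49562953512107183), np.float64(-0.102265369122538), 0.075)
pos [ 0.496  -0.0788  0.2555] yang -4.99 F [ 0.5 -0.6  0.2] grip 0.4 t 24.38
[0, 0, np.float64(90.01)] [-0.0234  0.0017  0.0555]
[0, 0, np.float64(90.01)] [-0.0234  0.0018  0.1805]
[177 204  23  21 380] [ 0.4822 -0.2924  0.0578]
[{'position': [223.1, 189.6], 'conf': 0.74}, {'position': [159.1, 274.0], 'conf': 0.61}, {'position': [154.2, 318.4], 'conf': 0.55}]
```

View pics/tray2.png

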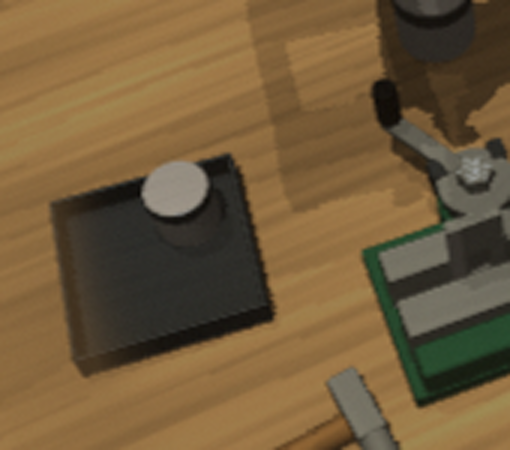

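The tin was knocked aside at (175,205), but it's still upright inside the tray. Next: turn and go down over the knob.

{"name": "move_arm", "arguments": {"plan": [[0,0,90,-0.0234,0.0017,0,0.2],[0,0,90,-0.0234,0.0017,0,0.2],[0,0,90,-0.0234,0.0017,0,0.2],[0,0,90,-0.0234,0.0017,0,0.2],[0,0,90,-0.0234,0.0017,0,0.2],[0,0,90,-0.0234,0.0017,0,0.2],[0,0,90,-0.0234,0.0017,0,0.2],[0,0,90,-0.0234,0.0017,0.02,0.2],[0,0,90,-0.0234,0.0017,0.06,0.2],[0,0,90,-0.0234,0.0017,0.1,0.2],[0,0,90,-0.0234,0.0017,0.1,0.2]]}}

```text
t: 25.85
position: [0.4934, -0.1017, 0.1538]
tool_rot: [[0.996, -0.087, -0.005], [-0.087, -0.996, 0.001], [-0.005, -0.001, -1.0]]
ft_force: [0.1, 0.4, 0.6]
grip_width: 0.399
```

Run:
```python
from h import *
to((*knob(.11,.15),-95),(*knob(.11),-95))
s=shot("scene"); save(s,"k1.png",(210,110,340,230),4)
```

```text
pos [ 0.4934 -0.1017  0.1538] yang -94.99 F [0.1 0.4 0.6] grip 0.399 t 25.85
[0, 0, np.float64(0.01)] [0.0023 0.0003 0.0038]
[0, 0, np.float64(0.01)] [0.0026 0.0004 0.0788]
```

View pics/k1.png

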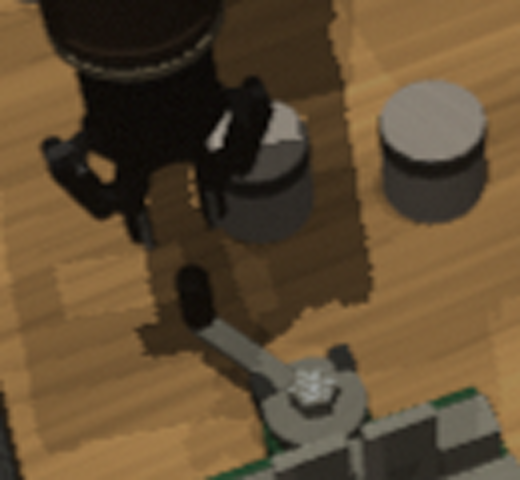

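The fingers straddle the knob (crop 193,295). Go down and narrow the cage.

{"name": "move_arm", "arguments": {"plan": [[0,0,0,0.0015,0.0003,0.03,0.2],[0,0,0,0.0015,0.0003,0.06,0.2],[0,0,0,0.0015,0.0003,0.078,0.2],[0,0,0,0.0015,0.0003,0.078,0.4],[0,0,0,0.0015,0.0003,0.078,0.4],[0,0,0,0.0015,0.0003,0.078,0.4]], "grip_force": 20}}

```text
t: 26.65
position: [0.4975, -0.1029, 0.0791]
tool_rot: [[0.996, -0.087, 0.002], [-0.087, -0.996, -0.001], [0.002, 0.0, -1.0]]
ft_force: [0.3, 1.0, 0.2]
grip_width: 0.297
```

Run:
```python
from h import *
to(*[(*knob(h),-95) for h in (.2,.4,.6,.8,1.0,1.2,1.0,.8,.6,.4,.2,.03)])
```

```text
pos [ 0.4975 -0.1029  0.0791] yang -95.0 F [0.3 1.  0.2] grip 0.297 t 26.65
[0, 0, np.float64(0.0)] [-0.006  -0.0085  0.0041]
[0, 0, np.float64(0.0)] [-0.0124 -0.0274  0.0041]
[0, 0, np.float64(0.0)] [-0.0149 -0.0472  0.004 ]
[0, 0, np.float64(0.0)] [-0.0134 -0.0671  0.004 ]
[0, 0, np.float64(0.0)] [-0.0079 -0.0864  0.004 ]
[0, 0, np.float64(0.0)] [ 0.0012 -0.1041  0.0041]
[0, 0, np.float64(0.0)] [-0.0079 -0.0864  0.004 ]
[0, 0, np.float64(0.0)] [-0.0134 -0.0671  0.004 ]
[0, 0, np.float64(0.0)] [-0.0149 -0.0472  0.004 ]
[0, 0, np.float64(0.0)] [-0.0124 -0.0274  0.0041]
[0, 0, np.float64(0.0)] [-0.006  -0.0085  0.0041]
[0, 0, np.float64(0.0)] [0.0023 0.0063 0.0041]
```

First drive swing.

{"name": "move_arm", "arguments": {"plan": [[0,0,0,-0.006,-0.0085,0.003,0.4],[0,0,0,-0.0124,-0.0274,0.003,0.4],[0,0,0,-0.0149,-0.0472,0.003,0.4],[0,0,0,-0.0134,-0.067,0.003,0.4],[0,0,0,-0.0079,-0.0864,0.003,0.4],[0,0,0,0.0012,-0.104,0.003,0.4],[0,0,0,0.0012,-0.104,0.003,0.4],[0,0,0,0.0012,-0.104,0.003,0.4]]}}

```text
t: 27.65
position: [0.5063, 0.0008, 0.0748]
tool_rot: [[0.996, -0.087, -0.0], [-0.087, -0.996, -0.0], [-0.0, 0.0, -1.0]]
ft_force: [0.2, -0.2, 0.6]
grip_width: 0.302
```

```bash
cat >> h.py <<'E'
def state():
    np.set_printoptions(precision=4,suppress=True)
    for n in("scene","top"):
        V=vise(cloud(shot(n)))
        q=V[reg(V,-.05,-.005,.06,.095,.066,.074)]; r=V[reg(V,-.05,-.005,-.095,-.06,.066,.074)]; f=V[reg(V,0,.05,-.095,.095,.066,.074)]
        print(n,"movjaw mid x",[np.round((np.percentile(a[:,0],3)+np.percentile(a[:,0],97))/2*1e3,2) if len(a) else None for a in(q,r,f)])
        for nm,b in (("B",(-.08,-.001)),("A",(.003,.08))):
            q=V[reg(V,-.04,.04,*b,.135,.146)]; print(nm,len(q),np.percentile(q[:,0],[3,50,97]) if len(q) else "")
        k=V[reg(V,-.22,-.12,-.09,.09,.098,.110)]
        print("knob",len(k),np.median(k,0) if len(k) else "")
E
python3 - <<'E'
from h import *
to((*knob(1.0),-95),(*knob(.03),-95)); state()
E
```

```text
pos [0.5063 0.0008 0.0748] yang -94.97 F [ 0.2 -0.2  0.6] grip 0.302 t 27.65
[0, 0, np.float64(0.03)] [-0.0077  0.0177 -0.0002]
[0, 0, np.float64(0.03)] [ 0.0025  0.1104 -0.0002]
scene movjaw mid x [np.float64(-24.99), np.float64(-24.93), np.float64(22.01)]
B 90 [-0.0077 -0.0008  0.0034]
A 90 [-0.0074 -0.0013  0.0034]
knob 86 [-0.1641  0.0521  0.1038]
top movjaw mid x [np.float64(-27.04), np.float64(-26.97), np.float64(22.45)]
B 82 [-0.0083 -0.0032  0.0019]
A 86 [-0.0085 -0.0036  0.0015]
knob 0
```

Run:
```python
from h import *
to(*[(*knob(h),-95) for h in (.95,.7,.45,.2,-.02,.23,.48,.73,.98,1.24)])
```

```text
pos [5.064e-01 4.000e-04 7.480e-02] yang -95.02 F [0.3 0.4 0.5] grip 0.299 t 27.75
[0, 0, np.float64(-0.02)] [-0.0095  0.0221 -0.0002]
[0, 0, np.float64(-0.02)] [-0.0145  0.0465 -0.0002]
[0, 0, np.float64(-0.02)] [-0.0132  0.0714 -0.0002]
[0, 0, np.float64(-0.02)] [-0.0058  0.0952 -0.0002]
[0, 0, np.float64(-0.02)] [ 0.0054  0.1141 -0.0002]
[0, 0, np.float64(-0.02)] [-0.007   0.0925 -0.0002]
[0, 0, np.float64(-0.02)] [-0.0137  0.0685 -0.0002]
[0, 0, np.float64(-0.02)] [-0.0142  0.0435 -0.0002]
[0, 0, np.float64(-0.02)] [-0.0085  0.0192 -0.0002]
[0, 0, np.float64(-0.02)] [ 0.0036 -0.0037 -0.0002]
```

{"name": "move_arm", "arguments": {"plan": [[0,0,0,-0.0095,0.022,0,0.4],[0,0,0,-0.0145,0.0465,0,0.4],[0,0,0,-0.0132,0.0714,0,0.4],[0,0,0,-0.0058,0.0952,0,0.4],[0,0,0,0.0054,0.114,0,0.4],[0,0,0,0.0054,0.114,0,0.4],[0,0,0,-0.007,0.0925,0,0.4],[0,0,0,-0.0137,0.0685,0,0.4],[0,0,0,-0.0142,0.0435,0,0.4],[0,0,0,-0.0085,0.0192,0,0.4],[0,0,0,0.0036,-0.003,0,0.4],[0,0,0,0.0036,-0.003,0,0.4]]}}

```text
t: 29.25
position: [0.5118, 0.004, 0.0748]
tool_rot: [[0.996, -0.086, 0.001], [-0.086, -0.996, -0.0], [0.001, -0.0, -1.0]]
ft_force: [-0.6, -1.3, 0.1]
grip_width: 0.303
```

Run:
```python
from h import *
state();to(*[(*knob(h),-95) for h in (.95,.7,.45,.2,-.02,1.24)])
```

```text
scene movjaw mid x [np.float64(-23.05), np.float64(-23.3), np.float64(22.12)]
B 93 [-0.0068 -0.0008  0.0034]
A 87 [-0.0074 -0.0011  0.0031]
knob 91 [-0.16    0.0568  0.1039]
top movjaw mid x [np.float64(-25.34), np.float64(-25.14), np.float64(22.44)]
B 80 [-0.0081 -0.0035  0.0016]
A 84 [-0.0082 -0.0035  0.0018]
knob 0 
pos [0.5107 0.0031 0.0747] yang -94.98 F [ 0.2 -0.   0.4] grip 0.299 t 29.35
[0, 0, np.float64(0.02)] [-0.0135  0.025  -0.0003]
[0, 0, np.float64(0.02)] [-0.0185  0.0495 -0.0003]
[0, 0, np.float64(0.02)] [-0.0173  0.0744 -0.0003]
[0, 0, np.float64(0.02)] [-0.0099  0.0982 -0.0003]
[0, 0, np.float64(0.02)] [ 0.0013  0.1171 -0.0003]
[0, 0, np.float64(0.02)] [-0.0004 -0.0007 -0.0003]
```

{"name": "move_arm", "arguments": {"plan": [[0,0,0,-0.0135,0.025,0,0.4],[0,0,0,-0.0185,0.0495,0,0.4],[0,0,0,-0.0173,0.0744,0,0.4],[0,0,0,-0.0099,0.0982,0,0.4],[0,0,0,0.0013,0.117,0,0.4],[0,0,0,0.0013,0.117,0,0.4],[0,0,0,-0.011,0.0955,0,0.4],[0,0,0,-0.0177,0.0715,0,0.4],[0,0,0,-0.0182,0.0465,0,0.4],[0,0,0,-0.0125,0.0222,0,0.4],[0,0,0,-0.0004,0,0,0.4],[0,0,0,-0.0004,0,0,0.4]]}}

```text
t: 30.85
position: [0.5114, 0.0038, 0.0748]
tool_rot: [[0.996, -0.086, 0.001], [-0.086, -0.996, -0.0], [0.001, -0.0, -1.0]]
ft_force: [1.0, 0.4, -0.9]
grip_width: 0.301
```

Run:
```python
from h import *
state();to(*[(*knob(h),-95) for h in (.95,.7,.45,.2,-.02,1.24)])
```

```text
scene movjaw mid x [np.float64(-21.93), np.float64(-21.81), np.float64(22.05)]
B 94 [-0.0074 -0.0011  0.0039]
A 86 [-0.0073 -0.0017  0.0036]
knob 87 [-0.16    0.0553  0.1038]
top movjaw mid x [np.float64(-23.92), np.float64(-24.2), np.float64(22.34)]
B 78 [-0.0081 -0.0041  0.0019]
A 84 [-0.0085 -0.0039  0.0019]
knob 0 
pos [0.5102 0.0029 0.0747] yang -94.98 F [-0.1 -0.6 -0.3] grip 0.301 t 30.95
[0, 0, np.float64(0.02)] [-0.0131  0.0249 -0.0003]
[0, 0, np.float64(0.02)] [-0.0181  0.0493 -0.0003]
[0, 0, np.float64(0.02)] [-0.0168  0.0742 -0.0003]
[0, 0, np.float64(0.02)] [-0.0095  0.098  -0.0003]
[0, 0, np.float64(0.02)] [ 0.0017  0.1169 -0.0002]
[0, 0, np.float64(0.02)] [-0.     -0.0009 -0.0003]
```

{"name": "move_arm", "arguments": {"plan": [[0,0,0,-0.0131,0.025,0,0.4],[0,0,0,-0.0181,0.0494,0,0.4],[0,0,0,-0.0168,0.0742,0,0.4],[0,0,0,-0.0095,0.098,0,0.4],[0,0,0,0.0017,0.117,0,0.4],[0,0,0,0.0017,0.117,0,0.4],[0,0,0,-0.0106,0.0953,0,0.4],[0,0,0,-0.0173,0.0713,0,0.4],[0,0,0,-0.0178,0.0463,0,0.4],[0,0,0,-0.0121,0.022,0,0.4],[0,0,0,0,-0.0004,0,0.4],[0,0,0,0,-0.0004,0,0.4]]}}

```text
t: 32.45
position: [0.5114, 0.0042, 0.0748]
tool_rot: [[0.996, -0.086, 0.001], [-0.086, -0.996, -0.0], [0.001, -0.0, -1.0]]
ft_force: [-1.1, -0.3, -0.3]
grip_width: 0.3
```

Run:
```python
from h import *
state();to(*[(*knob(h),-95) for h in (.95,.7,.45,.2,-.02,.2,.4,.5,.6,.7,1.24)])
```

```text
scene movjaw mid x [np.float64(-20.9), np.float64(-20.4), np.float64(22.56)]
B 92 [-0.0063 -0.0003  0.005 ]
A 86 [-0.0059 -0.      0.0048]
knob 88 [-0.16    0.0567  0.1037]
top movjaw mid x [np.float64(-22.33), np.float64(-22.15), np.float64(22.52)]
B 81 [-0.0069 -0.0022  0.0029]
A 85 [-0.0071 -0.0024  0.0027]
knob 0 
pos [0.5103 0.0033 0.0747] yang -94.98 F [-0.4 -0.3  1.2] grip 0.3 t 32.55
[0, 0, np.float64(0.02)] [-0.0131  0.0252 -0.0003]
[0, 0, np.float64(0.02)] [-0.0181  0.0497 -0.0003]
[0, 0, np.float64(0.02)] [-0.0168  0.0746 -0.0003]
[0, 0, np.float64(0.02)] [-0.0095  0.0984 -0.0002]
[0, 0, np.float64(0.02)] [ 0.0017  0.1173 -0.0002]
[0, 0, np.float64(0.02)] [-0.0095  0.0984 -0.0002]
[0, 0, np.float64(0.02)] [-0.0159  0.0795 -0.0003]
[0, 0, np.float64(0.02)] [-0.0176  0.0696 -0.0003]
[0, 0, np.float64(0.02)] [-0.0183  0.0597 -0.0003]
[0, 0, np.float64(0.02)] [-0.0181  0.0497 -0.0003]
[0, 0, np.float64(0.02)] [-0.     -0.0005 -0.0003]
```

Nearly closed, about 1 mm left. Now careful: back to the stop and forward to 0.5 rad.

{"name": "move_arm", "arguments": {"plan": [[0,0,0,-0.0131,0.025,0,0.4],[0,0,0,-0.0181,0.0497,0,0.4],[0,0,0,-0.0168,0.0746,0,0.4],[0,0,0,-0.0095,0.0984,0,0.4],[0,0,0,0.0017,0.1173,0,0.4],[0,0,0,0.0017,0.1173,0,0.4],[0,0,0,-0.0095,0.0984,0,0.4],[0,0,0,-0.0159,0.0795,0,0.4],[0,0,0,-0.0176,0.0696,0,0.4],[0,0,0,-0.0176,0.0696,0,0.4]]}}

```text
t: 33.8
position: [0.4861, -0.063, 0.0748]
tool_rot: [[0.996, -0.086, -0.0], [-0.086, -0.996, -0.0], [-0.0, 0.0, -1.0]]
ft_force: [0.0, -0.5, -0.8]
grip_width: 0.3
```

Run:
```python
from h import *
state();to(*[(*knob(h),-95) for h in (.5,.6,.7,.8,.9,1.,1.1)])
```

```text
scene movjaw mid x [np.float64(-19.78), np.float64(-20.47), np.float64(22.58)]
B 87 [-0.0064  0.0001  0.0051]
A 88 [-0.0053  0.      0.0051]
knob 81 [-0.1777 -0.0146  0.1036]
top movjaw mid x [np.float64(-21.89), np.float64(-21.9), np.float64(22.32)]
B 82 [-0.007  -0.0022  0.003 ]
A 84 [-0.0066 -0.002   0.0033]
knob 0 
pos [ 0.4869 -0.0637  0.0749] yang -94.97 F [-0.6 -1.1 -0.5] grip 0.298 t 33.9
[0, 0, np.float64(0.03)] [-0.0002  0.0008 -0.0001]
[0, 0, np.float64(0.03)] [-0.0009 -0.0091 -0.0001]
[0, 0, np.float64(0.03)] [-0.0007 -0.0191 -0.0001]
[0, 0, np.float64(0.03)] [ 0.0006 -0.029  -0.0001]
[0, 0, np.float64(0.03)] [ 0.0028 -0.0388 -0.0001]
[0, 0, np.float64(0.03)] [ 0.006  -0.0482 -0.0001]
[0, 0, np.float64(0.03)] [ 0.0101 -0.0574 -0.0001]
```

{"name": "move_arm", "arguments": {"plan": [[0,0,0,-0.0009,-0.0091,0,0.4],[0,0,0,-0.0007,-0.019,0,0.4],[0,0,0,0,-0.024,0,0.4],[0,0,0,0.0006,-0.029,0,0.4],[0,0,0,0.0006,-0.029,0,0.4]]}}

```text
t: 34.52
position: [0.4899, -0.0351, 0.0748]
tool_rot: [[0.996, -0.087, -0.0], [-0.087, -0.996, -0.0], [-0.0, 0.0, -1.0]]
ft_force: [-1.9, -1.7, 0.0]
grip_width: 0.297
```

{"name": "move_arm", "arguments": {"plan": [[0,0,0,0.001,-0.005,0,0.4],[0,0,0,0.0022,-0.01,0,0.4],[0,0,0,0.0022,-0.01,0,0.4]]}}

```text
t: 34.9
position: [0.493, -0.0254, 0.0748]
tool_rot: [[0.996, -0.087, 0.0], [-0.087, -0.996, -0.0], [0.0, 0.0, -1.0]]
ft_force: [-0.7, -1.6, -0.7]
grip_width: 0.3
```

Run:
```python
from h import *
state();to(*[(*knob(h),-95) for h in (.9,1.,1.1,1.2)])
```

```text
scene movjaw mid x [np.float64(-20.13), np.float64(-19.55), np.float64(22.83)]
B 88 [-0.005   0.0009  0.0061]
A 91 [-0.0051  0.0011  0.0056]
knob 83 [-0.1751  0.024   0.1038]
top movjaw mid x [np.float64(-21.17), np.float64(-21.38), np.float64(22.29)]
B 81 [-0.0064 -0.0016  0.0038]
A 84 [-0.0061 -0.0014  0.0039]
knob 0 
pos [ 0.4931 -0.0255  0.0748] yang -95.01 F [-1.1 -1.  -0.6] grip 0.298 t 35.0
[0, 0, np.float64(-0.01)] [ 0.     -0.0002 -0.0002]
[0, 0, np.float64(-0.01)] [ 0.0032 -0.0096 -0.0002]
[0, 0, np.float64(-0.01)] [ 0.0074 -0.0187 -0.0002]
[0, 0, np.float64(-0.01)] [ 0.0124 -0.0274 -0.0002]
```

{"name": "move_arm", "arguments": {"plan": [[0,0,0,0.0016,-0.005,0,0.4],[0,0,0,0.0033,-0.0096,0,0.4],[0,0,0,0.0033,-0.0096,0,0.4]]}}

```text
t: 35.38
position: [0.4971, -0.016, 0.0748]
tool_rot: [[0.996, -0.087, 0.0], [-0.087, -0.996, -0.0], [0.0, 0.0, -1.0]]
ft_force: [-1.9, -1.8, -0.9]
grip_width: 0.298
```

{"name": "move_arm", "arguments": {"plan": [[0,0,0,0.002,-0.0045,0,0.4],[0,0,0,0.0042,-0.009,0,0.4],[0,0,0,0.0042,-0.009,0,0.4]]}}

```text
t: 35.75
position: [0.5022, -0.0074, 0.0748]
tool_rot: [[0.996, -0.087, 0.0], [-0.087, -0.996, 0.0], [0.0, -0.0, -1.0]]
ft_force: [-1.1, -2.3, -0.4]
grip_width: 0.306
```

{"name": "move_arm", "arguments": {"plan": [[0,0,0,0.0025,-0.0044,0,0.4],[0,0,0,0.0055,-0.0092,0,0.4],[0,0,0,0.0055,-0.0092,0,0.4]]}}

```text
t: 36.12
position: [0.5085, 0.0013, 0.0748]
tool_rot: [[0.996, -0.087, 0.0], [-0.087, -0.996, 0.0], [0.0, -0.0, -1.0]]
ft_force: [-0.5, -2.3, -0.7]
grip_width: 0.301
```

Run:
```python
from h import *
state();to(*[(*knob(h),-95) for h in (.95,.7,.45,.2,-.02,.2,.4,.5,.6,.7,1.24)])
```

```text
scene movjaw mid x [np.float64(-19.75), np.float64(-19.44), np.float64(22.85)]
B 91 [-0.0051  0.0015  0.0062]
A 89 [-0.005   0.001   0.0065]
knob 76 [-0.1633  0.0529  0.1034]
top movjaw mid x [np.float64(-20.58), np.float64(-21.17), np.float64(22.3)]
B 81 [-0.0058 -0.0011  0.0042]
A 86 [-0.0055 -0.001   0.0044]
knob 0 
pos [0.5084 0.0011 0.0748] yang -95.0 F [-0.2 -1.  -1.5] grip 0.303 t 36.23
[0, 0, np.float64(-0.0)] [-0.0114  0.0229 -0.0002]
[0, 0, np.float64(-0.0)] [-0.0164  0.0474 -0.0002]
[0, 0, np.float64(-0.0)] [-0.0151  0.0723 -0.0002]
[0, 0, np.float64(-0.0)] [-0.0078  0.0961 -0.0002]
[0, 0, np.float64(-0.0)] [ 0.0034  0.115  -0.0002]
[0, 0, np.float64(-0.0)] [-0.0078  0.0961 -0.0002]
[0, 0, np.float64(-0.0)] [-0.0141  0.0772 -0.0002]
[0, 0, np.float64(-0.0)] [-0.0159  0.0673 -0.0002]
[0, 0, np.float64(-0.0)] [-0.0166  0.0574 -0.0002]
[0, 0, np.float64(-0.0)] [-0.0164  0.0474 -0.0002]
[0, 0, np.float64(-0.0)] [ 0.0017 -0.0028 -0.0002]
```

No dead stop yet. Swing back and step forward once more.

{"name": "move_arm", "arguments": {"plan": [[0,0,0,-0.0114,0.0229,0,0.4],[0,0,0,-0.0164,0.0474,0,0.4],[0,0,0,-0.0151,0.0723,0,0.4],[0,0,0,-0.0078,0.0961,0,0.4],[0,0,0,0.0034,0.115,0,0.4],[0,0,0,0.0034,0.115,0,0.4],[0,0,0,-0.0025,0.106,0,0.4],[0,0,0,-0.0078,0.0961,0,0.4],[0,0,0,-0.0078,0.0961,0,0.4]]}}

```text
t: 37.35
position: [0.4918, -0.0932, 0.0748]
tool_rot: [[0.996, -0.086, -0.0], [-0.086, -0.996, -0.0], [-0.0, 0.0, -1.0]]
ft_force: [-1.1, -1.1, -0.2]
grip_width: 0.298
```

{"name": "move_arm", "arguments": {"plan": [[0,0,0,-0.0034,-0.009,0,0.4],[0,0,0,-0.0034,-0.009,0,0.4]]}}

```text
t: 37.6
position: [0.4895, -0.0842, 0.0748]
tool_rot: [[0.996, -0.087, -0.0], [-0.087, -0.996, -0.0], [-0.0, 0.0, -1.0]]
ft_force: [-2.4, -1.6, 0.1]
grip_width: 0.301
```

{"name": "move_arm", "arguments": {"plan": [[0,0,0,-0.0015,-0.005,0,0.4],[0,0,0,-0.0027,-0.0097,0,0.4],[0,0,0,-0.0027,-0.0097,0,0.4]]}}

```text
t: 37.98
position: [0.4877, -0.0746, 0.0748]
tool_rot: [[0.996, -0.087, -0.0], [-0.087, -0.996, -0.0], [-0.0, 0.0, -1.0]]
ft_force: [-1.8, -3.0, -0.7]
grip_width: 0.298
```

{"name": "move_arm", "arguments": {"plan": [[0,0,0,-0.001,-0.005,0,0.4],[0,0,0,-0.0018,-0.0099,0,0.4],[0,0,0,-0.0018,-0.0099,0,0.4]]}}

```text
t: 38.35
position: [0.4866, -0.0646, 0.0747]
tool_rot: [[0.996, -0.087, -0.0], [-0.087, -0.996, -0.0], [-0.0, 0.0, -1.0]]
ft_force: [-3.6, -4.1, -1.0]
grip_width: 0.302
```

Run:
```python
from h import *
state();to(*[(*knob(h),-95) for h in (.5,.6,.7,.8)])
```

```text
scene movjaw mid x [np.float64(-19.47), np.float64(-19.3), np.float64(22.93)]
B 92 [-0.0046  0.0017  0.0067]
A 91 [-0.0054  0.0012  0.0062]
knob 84 [-0.1772 -0.0168  0.1029]
top movjaw mid x [np.float64(-20.25), np.float64(-20.6), np.float64(22.21)]
B 82 [-0.0052 -0.0005  0.0043]
A 87 [-0.0054 -0.0008  0.0045]
knob 0 
pos [ 0.4868 -0.0647  0.0747] yang -94.99 F [-3. -5. -1.] grip 0.305 t 38.45
[0, 0, np.float64(0.01)] [-0.0001 -0.0001 -0.0003]
[0, 0, np.float64(0.01)] [-0.0009 -0.0101 -0.0003]
[0, 0, np.float64(0.01)] [-0.0006 -0.0201 -0.0003]
[0, 0, np.float64(0.01)] [ 0.0006 -0.03   -0.0003]
```

{"name": "move_arm", "arguments": {"plan": [[0,0,0,-0.0005,-0.005,0,0.4],[0,0,0,-0.0005,-0.005,0,0.4]]}}

```text
t: 38.7
position: [0.4866, -0.0596, 0.0747]
tool_rot: [[0.996, -0.087, -0.001], [-0.087, -0.996, -0.0], [-0.0, 0.0, -1.0]]
ft_force: [-3.7, -5.4, -0.2]
grip_width: 0.301
```

{"name": "move_arm", "arguments": {"plan": [[0,0,0,-0.0003,-0.004,0,0.4],[0,0,0,-0.0003,-0.004,0,0.4]]}}

```text
t: 38.95
position: [0.4862, -0.0559, 0.0747]
tool_rot: [[0.996, -0.087, -0.001], [-0.087, -0.996, -0.0], [-0.001, 0.0, -1.0]]
ft_force: [-6.9, -10.1, 1.3]
grip_width: 0.301
```

{"name": "move_arm", "arguments": {"plan": [[0,0,0,0,-0.003,0,0.4],[0,0,0,0,-0.003,0,0.4]]}}

```text
t: 39.2
position: [0.486, -0.0532, 0.0747]
tool_rot: [[0.996, -0.087, -0.002], [-0.087, -0.996, -0.0], [-0.002, 0.001, -1.0]]
ft_force: [-10.2, -14.7, 3.7]
grip_width: 0.302
```

{"name": "move_arm", "arguments": {"plan": [[0,0,0,0,-0.003,0,0.4],[0,0,0,0,-0.003,0,0.4]]}}

```text
t: 39.45
position: [0.4859, -0.0504, 0.0747]
tool_rot: [[0.996, -0.087, -0.003], [-0.087, -0.996, -0.001], [-0.003, 0.001, -1.0]]
ft_force: [-11.5, -18.6, 5.7]
grip_width: 0.305
```

{"name": "move_arm", "arguments": {"plan": [[0,0,0,0,-0.002,0,0.4],[0,0,0,0,-0.002,0,0.4]]}}

```text
t: 39.7
position: [0.4858, -0.0486, 0.0747]
tool_rot: [[0.996, -0.087, -0.003], [-0.087, -0.996, -0.001], [-0.003, 0.001, -1.0]]
ft_force: [-13.9, -21.2, 7.4]
grip_width: 0.3
```

{"name": "move_arm", "arguments": {"plan": [[0,0,0,0,-0.002,0,0.4],[0,0,0,0,-0.002,0,0.4]]}}

```text
t: 39.95
position: [0.4858, -0.0467, 0.0746]
tool_rot: [[0.996, -0.087, -0.003], [-0.087, -0.996, -0.001], [-0.003, 0.001, -1.0]]
ft_force: [-15.0, -23.4, 8.7]
grip_width: 0.298
```

Run:
```python
from h import *
state();to(*[(*knob(h),-95) for h in (.5,.6,.7,.8)])
```

```text
scene movjaw mid x [np.float64(-19.23), np.float64(-19.43), np.float64(23.24)]
B 90 [-0.0044  0.0011  0.0066]
A 87 [-0.0053  0.0009  0.0065]
knob 87 [-0.1791  0.0019  0.1033]
top movjaw mid x [np.float64(-20.37), np.float64(-20.54), np.float64(22.32)]
B 83 [-0.0055 -0.0007  0.0044]
A 88 [-0.0055 -0.0007  0.0045]
knob 0 
pos [ 0.4858 -0.0468  0.0746] yang -94.98 F [-14.6 -23.2   7.8] grip 0.303 t 40.05
[0, 0, np.float64(0.02)] [ 0.0024  0.0177 -0.0004]
[0, 0, np.float64(0.02)] [ 0.0017  0.0077 -0.0004]
[0, 0, np.float64(0.02)] [ 0.002  -0.0023 -0.0004]
[0, 0, np.float64(0.02)] [ 0.0032 -0.0122 -0.0004]
```

{"name": "move_arm", "arguments": {"plan": [[0,0,0,0.001,-0.002,0,0.4],[0,0,0,0.001,-0.002,0,0.4]]}}

```text
t: 40.3
position: [0.4864, -0.0449, 0.0745]
tool_rot: [[0.996, -0.087, -0.004], [-0.087, -0.996, -0.001], [-0.004, 0.001, -1.0]]
ft_force: [-17.4, -25.8, 6.9]
grip_width: 0.303
```

{"name": "move_arm", "arguments": {"plan": [[0,0,0,0.001,-0.0015,0,0.4],[0,0,0,0.001,-0.0015,0,0.4]]}}

```text
t: 40.55
position: [0.4868, -0.0436, 0.0743]
tool_rot: [[0.996, -0.087, -0.006], [-0.087, -0.996, -0.001], [-0.006, 0.001, -1.0]]
ft_force: [-19.8, -26.8, 7.9]
grip_width: 0.3
```

{"name": "move_arm", "arguments": {"plan": [[0,0,0,-0.0005,-0.002,0,0.4],[0,0,0,-0.0005,-0.002,0,0.4]]}}

```text
t: 40.8
position: [0.4868, -0.0417, 0.0743]
tool_rot: [[0.996, -0.087, -0.005], [-0.087, -0.996, -0.001], [-0.005, 0.002, -1.0]]
ft_force: [-19.3, -30.0, 6.6]
grip_width: 0.303
```

{"name": "move_arm", "arguments": {"plan": [[0,0,0,-0.001,-0.002,0,0.4],[0,0,0,-0.001,-0.002,0,0.4]]}}

```text
t: 41.05
position: [0.4869, -0.0399, 0.0744]
tool_rot: [[0.996, -0.087, -0.003], [-0.087, -0.996, -0.002], [-0.003, 0.002, -1.0]]
ft_force: [-13.6, -31.9, 2.6]
grip_width: 0.305
```

Run:
```python
from h import *
state();to(*[(*knob(h),-95) for h in (.5,.6,.7,.8)])
s=shot("scene");save(s,"v2.png",(230,120,390,270),4)
```

```text
scene movjaw mid x [np.float64(-19.24), np.float64(-19.67), np.float64(23.06)]
B 91 [-0.0049  0.001   0.0065]
A 87 [-0.0052  0.0011  0.0063]
knob 82 [-0.1795  0.0074  0.1036]
top movjaw mid x [np.float64(-20.19), np.float64(-20.5), np.float64(22.26)]
B 82 [-0.0054 -0.0008  0.0045]
A 87 [-0.0055 -0.0005  0.0048]
knob 0 
pos [ 0.4868 -0.0399  0.0744] yang -94.97 F [-15.5 -32.5   2. ] grip 0.299 t 41.15
[0, 0, np.float64(0.03)] [ 0.002   0.0245 -0.0006]
[0, 0, np.float64(0.03)] [ 0.0013  0.0146 -0.0006]
[0, 0, np.float64(0.03)] [ 0.0015  0.0046 -0.0006]
[0, 0, np.float64(0.03)] [ 0.0028 -0.0053 -0.0006]
```

View pics/v2.png

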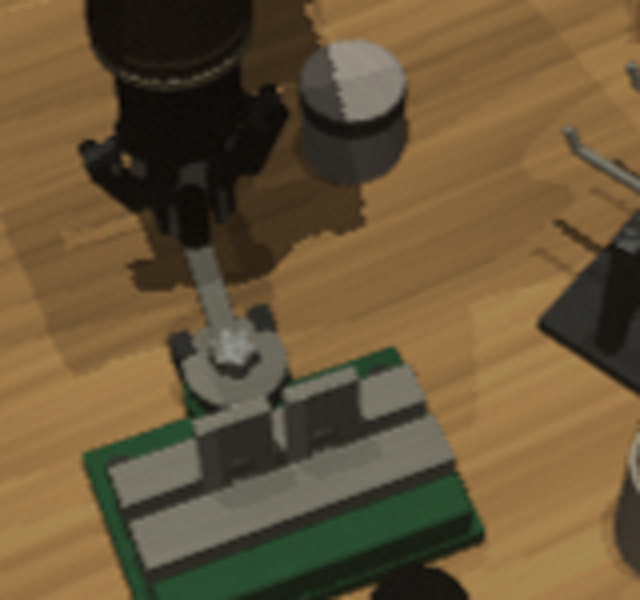

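The knob is following, and the force climbs steadily as the jaws clamp. The blades stand straight at crop (235,440) and (322,412). A little more drive.

{"name": "move_arm", "arguments": {"plan": [[0,0,0,-0.001,-0.002,0,0.4],[0,0,0,-0.001,-0.002,0,0.4]]}}

```text
t: 41.45
position: [0.487, -0.0381, 0.0745]
tool_rot: [[0.996, -0.086, -0.002], [-0.086, -0.996, -0.002], [-0.002, 0.002, -1.0]]
ft_force: [-10.4, -35.1, -3.0]
grip_width: 0.301
```

{"name": "move_arm", "arguments": {"plan": [[0,0,0,-0.0007,-0.002,0,0.4],[0,0,0,-0.0007,-0.002,0,0.4],[0,0,0,-0.0007,-0.002,0,0.4]]}}

```text
t: 41.82
position: [0.4871, -0.0363, 0.0745]
tool_rot: [[0.996, -0.087, -0.001], [-0.087, -0.996, -0.002], [-0.001, 0.002, -1.0]]
ft_force: [-6.1, -37.7, -6.5]
grip_width: 0.3
```

Now swing back to the resting stop, then re-check tightness with one more drive.

Run:
```python
from h import *
to(*[(*knob(h),-95) for h in (.6,.4,.2,0,-.02)])
```

```text
pos [ 0.4871 -0.0363  0.0745] yang -94.96 F [ -6.1 -37.7  -6.5] grip 0.3 t 41.83
[0, 0, np.float64(0.04)] [ 0.0013  0.0182 -0.0004]
[0, 0, np.float64(0.04)] [ 0.0038  0.038  -0.0004]
[0, 0, np.float64(0.04)] [ 0.0101  0.0569 -0.0004]
[0, 0, np.float64(0.04)] [ 0.0201  0.0742 -0.0003]
[0, 0, np.float64(0.04)] [ 0.0213  0.0758 -0.0003]
```

{"name": "move_arm", "arguments": {"plan": [[0,0,0,0.001,0.018,0,0.4],[0,0,0,0.0038,0.038,0,0.4],[0,0,0,0.0101,0.0569,0,0.4],[0,0,0,0.0201,0.0742,0,0.4],[0,0,0,0.0213,0.0758,0,0.4],[0,0,0,0.0213,0.0758,0,0.4]]}}

```text
t: 42.58
position: [0.5024, -0.1115, 0.0748]
tool_rot: [[0.996, -0.087, 0.0], [-0.087, -0.996, -0.0], [0.0, 0.0, -1.0]]
ft_force: [-0.9, 0.5, 0.3]
grip_width: 0.301
```

Run:
```python
from h import *
state(); to(*[(*knob(h),-95) for h in (.1,.2,.25,.3,.35,.4,.45,.5,.55,.6)])
```

```text
scene movjaw mid x [np.float64(-19.63), np.float64(-19.34), np.float64(23.19)]
B 91 [-0.0052  0.0013  0.0063]
A 92 [-0.0047  0.0013  0.0064]
knob 86 [-0.1585 -0.0599  0.1039]
top movjaw mid x [np.float64(-20.42), np.float64(-20.34), np.float64(22.21)]
B 82 [-0.0054 -0.0008  0.0042]
A 85 [-0.0055 -0.0007  0.0047]
knob 0 
pos [ 0.5021 -0.111   0.0748] yang -94.98 F [-0.8  0.3  0.2] grip 0.299 t 42.67
[0, 0, np.float64(0.02)] [-0.0067 -0.0073 -0.0002]
[0, 0, np.float64(0.02)] [-0.0113 -0.0162 -0.0002]
[0, 0, np.float64(0.02)] [-0.0132 -0.0208 -0.0002]
[0, 0, np.float64(0.02)] [-0.0149 -0.0255 -0.0002]
[0, 0, np.float64(0.02)] [-0.0164 -0.0303 -0.0002]
[0, 0, np.float64(0.02)] [-0.0177 -0.0351 -0.0002]
[0, 0, np.float64(0.02)] [-0.0186 -0.04   -0.0002]
[0, 0, np.float64(0.02)] [-0.0194 -0.045  -0.0002]
[0, 0, np.float64(0.02)] [-0.0199 -0.0499 -0.0002]
[0, 0, np.float64(0.02)] [-0.0201 -0.0549 -0.0002]
```

{"name": "move_arm", "arguments": {"plan": [[0,0,0,-0.0067,-0.0073,0,0.4],[0,0,0,-0.009,-0.0115,0,0.4],[0,0,0,-0.009,-0.0115,0,0.4]]}}

```text
t: 43.05
position: [0.4937, -0.0985, 0.0748]
tool_rot: [[0.996, -0.086, -0.0], [-0.086, -0.996, 0.0], [-0.0, -0.0, -1.0]]
ft_force: [-0.1, 0.5, 0.5]
grip_width: 0.305
```

{"name": "move_arm", "arguments": {"plan": [[0,0,0,-0.0023,-0.0047,0,0.4],[0,0,0,-0.0023,-0.0047,0,0.4]]}}

```text
t: 43.3
position: [0.4921, -0.0939, 0.0748]
tool_rot: [[0.996, -0.087, -0.0], [-0.087, -0.996, 0.0], [-0.0, -0.0, -1.0]]
ft_force: [-0.1, 0.5, 0.6]
grip_width: 0.301
```

{"name": "move_arm", "arguments": {"plan": [[0,0,0,-0.0018,-0.0044,0,0.4],[0,0,0,-0.0018,-0.0044,0,0.4]]}}

```text
t: 43.55
position: [0.4907, -0.0894, 0.0748]
tool_rot: [[0.996, -0.087, -0.0], [-0.087, -0.996, 0.0], [-0.0, -0.0, -1.0]]
ft_force: [0.1, -0.1, -0.3]
grip_width: 0.302
```

{"name": "move_arm", "arguments": {"plan": [[0,0,0,-0.0018,-0.0047,0,0.4],[0,0,0,-0.0018,-0.0047,0,0.4]]}}

```text
t: 43.8
position: [0.4893, -0.0846, 0.0748]
tool_rot: [[0.996, -0.087, -0.0], [-0.087, -0.996, 0.0], [-0.0, -0.0, -1.0]]
ft_force: [-0.4, 0.4, 1.1]
grip_width: 0.301
```

{"name": "move_arm", "arguments": {"plan": [[0,0,0,-0.0015,-0.0048,0,0.4],[0,0,0,-0.0015,-0.0048,0,0.4]]}}

```text
t: 44.05
position: [0.4882, -0.0796, 0.0748]
tool_rot: [[0.996, -0.087, -0.0], [-0.087, -0.996, 0.0], [-0.0, -0.0, -1.0]]
ft_force: [0.4, 0.6, 0.4]
grip_width: 0.299
```

{"name": "move_arm", "arguments": {"plan": [[0,0,0,-0.0013,-0.0048,0,0.4],[0,0,0,-0.0013,-0.0048,0,0.4]]}}

```text
t: 44.3
position: [0.4874, -0.0747, 0.0748]
tool_rot: [[0.996, -0.087, -0.0], [-0.087, -0.996, 0.0], [-0.0, -0.0, -1.0]]
ft_force: [0.3, -0.0, 0.0]
grip_width: 0.307
```

{"name": "move_arm", "arguments": {"plan": [[0,0,0,-0.0009,-0.0049,0,0.4],[0,0,0,-0.0009,-0.0049,0,0.4]]}}

```text
t: 44.55
position: [0.487, -0.0698, 0.0748]
tool_rot: [[0.996, -0.087, 0.0], [-0.087, -0.996, 0.0], [0.0, -0.0, -1.0]]
ft_force: [0.0, 0.1, 0.0]
grip_width: 0.301
```

{"name": "move_arm", "arguments": {"plan": [[0,0,0,-0.0008,-0.005,0,0.4],[0,0,0,-0.0008,-0.005,0,0.4]]}}

```text
t: 44.8
position: [0.4866, -0.0647, 0.0748]
tool_rot: [[0.996, -0.087, -0.0], [-0.087, -0.996, 0.0], [-0.0, -0.0, -1.0]]
ft_force: [0.7, -0.5, 0.5]
grip_width: 0.3
```

{"name": "move_arm", "arguments": {"plan": [[0,0,0,-0.0005,-0.005,0,0.4],[0,0,0,-0.0005,-0.005,0,0.4]]}}

```text
t: 45.05
position: [0.4863, -0.0599, 0.0748]
tool_rot: [[0.996, -0.087, -0.0], [-0.087, -0.996, -0.0], [-0.0, 0.0, -1.0]]
ft_force: [-2.7, -4.4, 0.8]
grip_width: 0.304
```

Run:
```python
from h import *
state(); to(*[(*knob(h),-95) for h in (.55,.6)])
```

```text
scene movjaw mid x [np.float64(-19.68), np.float64(-18.83), np.float64(23.27)]
B 92 [-0.0051  0.0017  0.0067]
A 89 [-0.0044  0.001   0.0068]
knob 82 [-0.1787 -0.0111  0.1034]
top movjaw mid x [np.float64(-20.26), np.float64(-20.48), np.float64(22.27)]
B 83 [-0.0054 -0.0007  0.0043]
A 85 [-0.0055 -0.0007  0.0046]
knob 0 
pos [ 0.4863 -0.06    0.0748] yang -94.99 F [-2.2 -5.4  1.9] grip 0.297 t 45.15
[0, 0, np.float64(0.01)] [ 0.0003 -0.0005 -0.0002]
[0, 0, np.float64(0.01)] [ 0.0001 -0.0055 -0.0002]
```

Force starts again at the same angle where it first rose, so the nut is at its dead stop: tight. Now swing back to the resting stop.

Run:
```python
from h import *
to(*[(*knob(h),-95) for h in (.4,.2,0,-.025)])
```

```text
pos [ 0.4863 -0.06    0.0748] yang -94.99 F [-2.2 -5.4  1.9] grip 0.297 t 45.15
[0, 0, np.float64(0.01)] [ 0.0025  0.0143 -0.0002]
[0, 0, np.float64(0.01)] [ 0.0089  0.0333 -0.0002]
[0, 0, np.float64(0.01)] [ 0.0189  0.0505 -0.0002]
[0, 0, np.float64(0.01)] [ 0.0204  0.0525 -0.0002]
```

{"name": "move_arm", "arguments": {"plan": [[0,0,0,0.0025,0.0143,0,0.4],[0,0,0,0.0089,0.0333,0,0.4],[0,0,0,0.0189,0.0505,0,0.4],[0,0,0,0.0204,0.0525,0,0.4],[0,0,0,0.0204,0.0525,0,0.4],[0,0,0,0.0204,0.0525,0,0.4]]}}

```text
t: 45.9
position: [0.5009, -0.1131, 0.0746]
tool_rot: [[0.996, -0.089, -0.003], [-0.089, -0.996, 0.003], [-0.004, -0.002, -1.0]]
ft_force: [-6.5, 27.3, 11.7]
grip_width: 0.298
```

{"name": "move_arm", "arguments": {"plan": [[0,0,0,0.0006,0.001,0,0.4],[0,0,0,0.0006,0.001,0,0.4]]}}

```text
t: 46.15
position: [0.5009, -0.1133, 0.0746]
tool_rot: [[0.996, -0.089, -0.004], [-0.089, -0.996, 0.004], [-0.005, -0.003, -1.0]]
ft_force: [-7.1, 38.1, 16.6]
grip_width: 0.304
```

{"name": "move_arm", "arguments": {"plan": [[0,0,0,0.0006,0.001,0,0.4],[0,0,0,0.0006,0.001,0,0.4]]}}

```text
t: 46.4
position: [0.5009, -0.1134, 0.0745]
tool_rot: [[0.996, -0.089, -0.005], [-0.089, -0.996, 0.005], [-0.006, -0.004, -1.0]]
ft_force: [-7.6, 48.7, 20.2]
grip_width: 0.303
```

At the resting stop. Relax, open and lift away.

{"name": "move_arm", "arguments": {"plan": [[0,0,0,-0.001,-0.0035,0,0.4],[0,0,0,-0.001,-0.0035,0,0.2],[0,0,0,-0.001,-0.0035,0,0.2],[0,0,0,-0.001,-0.0035,0,0.2],[0,0,0,-0.001,-0.0035,-0.04,0.2],[0,0,0,-0.001,-0.0035,-0.1,0.2],[0,0,0,-0.001,-0.0035,-0.16,0.2],[0,0,0,-0.061,-0.0035,-0.2,0.2],[0,0,0,-0.061,0.0,-0.2,0.2],[0,0,0,-0.061,0.0,-0.2,0.2]]}}

```text
t: 47.65
position: [0.4427, -0.1113, 0.2753]
tool_rot: [[0.996, -0.088, 0.001], [-0.088, -0.996, -0.001], [0.002, 0.0, -1.0]]
ft_force: [0.1, -0.4, -1.0]
grip_width: 0.401
```

Run:
```python
from h import *
to(); state()
k=knob(0.); print("rest knob vise",vise(np.array(k)))
s=shot("scene");save(s,"v3.png",(120,80,400,290),2.8)
print("rest err angle from scene knob vs first", )
W=cloud(s); m=W[reg(W,.40,.62,-.44,-.2,.046,.075)]; print("tin",np.median(m,0))
```

```text
pos [ 0.4427 -0.1113  0.2753] yang -95.04 F [ 0.1 -0.4 -1. ] grip 0.401 t 47.65
scene movjaw mid x [np.float64(-19.15), np.float64(-19.0), np.float64(23.26)]
B 92 [-0.0042  0.0015  0.0062]
A 89 [-0.0043  0.0013  0.0063]
knob 53 [-0.164  -0.0595  0.1038]
top movjaw mid x [np.float64(-20.61), np.float64(-20.63), np.float64(22.37)]
B 80 [-0.0055 -0.0009  0.0044]
A 86 [-0.0057 -0.0007  0.0045]
knob 55 [-0.1657 -0.0565  0.1057]
rest knob vise [-0.1661 -0.0585  0.075 ]
rest err angle from scene knob vs first
tin [ 0.4824 -0.2924  0.0578]
```

View pics/v3.png

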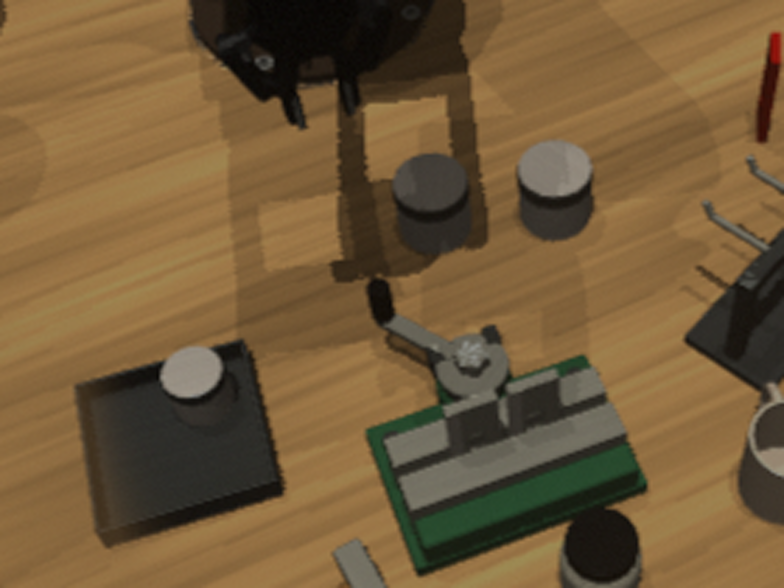

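The picture shows the tin upright in the tray (195,385), both blades clamped upright (470,425 and 535,400), and the handle at its resting stop (380,300). Bystanders are untouched.

```bash
python3 -c "
from h import *
print(workorder.hand_in())"
```

```text
the job is handed in; nothing more can be done
None
```

I handed the job in at about 48 s on the robot's clock, with every step of the task done. No verdict came back.

- **Tin:** the 56 mm paste tin is upright in the tray. It was knocked a few centimetres aside there partway through, and the last check showed it still upright and inside.
- **Blades:** only two blades were hanging. Both stand in the vise's slot, slotted part upwards and side by side, and the last pictures show them upright between the jaws.
- **Handle:** I drove it clockwise in six swings. On the last one the force rose to 38 N. When I swung back and drove again, the force came back at the same angle, so I take the nut to be at its dead stop. The handle now rests at its anticlockwise stop, within about 2 mm at the grip.

**Checks that were weak or high:**
- The two cameras differ by about 2 mm, so the final 0.2 mm of clamping could not be seen. Tightness rests on the force check alone.
- The wrist force briefly reached about 60 N when I set the tin down and about 53 N when I pressed the handle against its resting stop. Both are under the 120 N wrist limit. They are over 40 N, but as far as I could see only the fingers or the held tin were in contact, not the gripper's body.
- I did not measure the white jar, mug or hammer again at the end. The arm did not go near them, and they look undisturbed as far as the last picture shows them.

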